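Rack the glass floats behind the clamped keeper bar

TASK

Set out every glass float from the crate on the display rack: loosen the keeper's red clamp knob, draw the keeper bar fully back, lift the floats over one by one and set each down (never drop it) in a pocket of its own against or close to the back wall, then slide the bar gently up to the floats so that they have no more than about 5 mm of play between bar and wall, and turn the clamp knob fully tight. The glass is thin: never press a float with more than 30 N of grip, and do not squeeze it with the bar. Leave the other things on the shelf alone.

Things in the scene. Friction and masses are not known exactly. Their poses are not given: they have to be found in the camera images.
- rack: fixed wooden rack: base 400 mm (rack y) by 150 mm (x), 10 mm thick; origin at shelf level under its centre. Back wall: inner face at x = +60 mm, top at 46 mm. Felt strips 40 mm wide, tops 15 mm above the shelf, x = -20 to 60 mm, leave four grooves 50 mm wide along x, the pockets, floor 10 mm above the shelf. The keeper's guide, 60 mm wide, runs along y = 0 to x = -165 mm
- pocket1 (a point): pocket 1 of 4 (from -y to +y of the rack, 90 mm apart): point on the groove's floor where a float's middle belongs in plan, 30 mm in front of the back wall's face; axes as the rack
- pocket2 (a point): pocket 2 of 4 (from -y to +y of the rack, 90 mm apart): point on the groove's floor where a float's middle belongs in plan, 30 mm in front of the back wall's face; axes as the rack
- pocket3 (a point): pocket 3 of 4 (from -y to +y of the rack, 90 mm apart): point on the groove's floor where a float's middle belongs in plan, 30 mm in front of the back wall's face; axes as the rack
- pocket4 (a point): pocket 4 of 4 (from -y to +y of the rack, 90 mm apart): point on the groove's floor where a float's middle belongs in plan, 30 mm in front of the back wall's face; axes as the rack
- keeper (a joint): slide of the keeper (grey carriage with the aluminium bar and the red clamp knob) along rack +x, in m: 0 = drawn fully back, stop at 0.085; the gap between bar and back wall is 0.115 minus this. Moves with about 3 N, for instance held by the clamp knob; it may be moved only while the clamp is loose (the rules see to it: the simulated clamp itself adds no drag)
- bar: the keeper's aluminium bar, 390 mm long along rack y, 14 mm thick, 30 to 46 mm above the shelf; origin at shelf height below the face that looks to the back wall
- clamp (a joint): turn of the red clamp knob in rad, growing anticlockwise seen from above: 0 = tight (stop), 1.35 = fully loose (stop). Counts as loose above 1.0. Turns with about 0.06 N m
- clamp_grip (a point): middle of the red clamp knob's T-bar, on its axis, 70 mm above the shelf, 65 mm behind the bar's face. The T-bar is 48 mm long along this point's y, 12 mm thick along its x, from 50 to 82 mm above the shelf; the point turns with the knob, its axes are the rack's when clamp = 0. The carriage below is 50 mm wide, top at 46 mm
- crate: low open wooden crate fixed on the shelf, 270 mm square, walls 8 mm thick and 34 mm high, floor 8 mm above the shelf; origin under its centre
- float_green: green glass float, a ball of 56 mm diameter with a round foot of 28 mm diameter, about 85 g; origin at the underside of its foot (it may fall over; then use the middle). Three or four of the floats are there. The glass breaks if the fingers press on it with more than 60 N added up over both fingers (30 N of grip)
- float_amber: amber glass float, a ball of 56 mm diameter with a round foot of 28 mm diameter, about 85 g; origin at the underside of its foot (it may fall over; then use the middle). Three or four of the floats are there. The glass breaks if the fingers press on it with more than 60 N added up over both fingers (30 N of grip)
- float_blue: dark blue glass float, a ball of 56 mm diameter with a round foot of 28 mm diameter, about 85 g; origin at the underside of its foot (it may fall over; then use the middle). Three or four of the floats are there. The glass breaks if the fingers press on it with more than 60 N added up over both fingers (30 N of grip)
- float_clear: pale clear glass float, a ball of 56 mm diameter with a round foot of 28 mm diameter, about 85 g; origin at the underside of its foot (it may fall over; then use the middle). Three or four of the floats are there. The glass breaks if the fingers press on it with more than 60 N added up over both fingers (30 N of grip)
- float_green_mid (a point): middle of the green glass float's ball, 28 mm above its foot
- float_amber_mid (a point): middle of the amber glass float's ball, 28 mm above its foot
- float_blue_mid (a point): middle of the dark blue glass float's ball, 28 mm above its foot
- float_clear_mid (a point): middle of the pale clear glass float's ball, 28 mm above its foot
- bobber: small orange bobber standing on the shelf, 34 mm wide, 50 mm high; bystander
- reel: black plastic reel, 72 mm across, 50 mm high; bystander
- spinner: stainless spinner lying flat, about 80 mm long; bystander
- jar: glass jar with blue lid, 64 mm across, 85 mm high; bystander
- mug: white mug, 80 mm across, 85 mm high; bystander
- driver: yellow screwdriver lying flat; bystander
There are look-alikes about, which are no part of the job. Of the things shaped like the float_amber, the amber one is meant.

How it is judged:
On the way, in this order (a step that is already met when the one before it is completed fails the run):
1. the clamp knob is turned loose, the keeper not yet drawn back (value of joint clamp above 1 rad and value of joint keeper above 0.055 m), for 0.2 s.
2. the keeper bar is drawn back (value of joint clamp above 1 rad and value of joint keeper below 0.015 m), for 0.2 s.
3. every float stands in a pocket, the bar still back (z of each of float_green_mid, float_amber_mid, float_blue_mid, float_clear_mid in the frame of rack below 0.048 m and x of float_green_mid in the frame of rack between 0.01 and 0.04 m and (y of float_green_mid in the frame of pocket1 between -0.02 and 0.02 m or y of float_green_mid in the frame of pocket2 between -0.02 and 0.02 m or y of float_green_mid in the frame of pocket3 between -0.02 and 0.02 m or y of float_green_mid in the frame of pocket4 between -0.02 and 0.02 m) and x of float_amber_mid in the frame of rack between 0.01 and 0.04 m and (y of float_amber_mid in the frame of pocket1 between -0.02 and 0.02 m or y of float_amber_mid in the frame of pocket2 between -0.02 and 0.02 m or y of float_amber_mid in the frame of pocket3 between -0.02 and 0.02 m or y of float_amber_mid in the frame of pocket4 between -0.02 and 0.02 m) and x of float_blue_mid in the frame of rack between 0.01 and 0.04 m and (y of float_blue_mid in the frame of pocket1 between -0.02 and 0.02 m or y of float_blue_mid in the frame of pocket2 between -0.02 and 0.02 m or y of float_blue_mid in the frame of pocket3 between -0.02 and 0.02 m or y of float_blue_mid in the frame of pocket4 between -0.02 and 0.02 m) and x of float_clear_mid in the frame of rack between 0.01 and 0.04 m and (y of float_clear_mid in the frame of pocket1 between -0.02 and 0.02 m or y of float_clear_mid in the frame of pocket2 between -0.02 and 0.02 m or y of float_clear_mid in the frame of pocket3 between -0.02 and 0.02 m or y of float_clear_mid in the frame of pocket4 between -0.02 and 0.02 m) and value of joint keeper below 0.03 m and contact force between the fingers and float_green below 0.1 N and contact force between the fingers and float_amber below 0.1 N and contact force between the fingers and float_blue below 0.1 N and contact force between the fingers and float_clear below 0.1 N), for 0.2 s.
4. the bar is slid up to the floats, the clamp still loose (z of each of float_green_mid, float_amber_mid, float_blue_mid, float_clear_mid in the frame of rack below 0.048 m and x of float_green_mid in the frame of rack between 0.01 and 0.04 m and (y of float_green_mid in the frame of pocket1 between -0.02 and 0.02 m or y of float_green_mid in the frame of pocket2 between -0.02 and 0.02 m or y of float_green_mid in the frame of pocket3 between -0.02 and 0.02 m or y of float_green_mid in the frame of pocket4 between -0.02 and 0.02 m) and x of float_amber_mid in the frame of rack between 0.01 and 0.04 m and (y of float_amber_mid in the frame of pocket1 between -0.02 and 0.02 m or y of float_amber_mid in the frame of pocket2 between -0.02 and 0.02 m or y of float_amber_mid in the frame of pocket3 between -0.02 and 0.02 m or y of float_amber_mid in the frame of pocket4 between -0.02 and 0.02 m) and x of float_blue_mid in the frame of rack between 0.01 and 0.04 m and (y of float_blue_mid in the frame of pocket1 between -0.02 and 0.02 m or y of float_blue_mid in the frame of pocket2 between -0.02 and 0.02 m or y of float_blue_mid in the frame of pocket3 between -0.02 and 0.02 m or y of float_blue_mid in the frame of pocket4 between -0.02 and 0.02 m) and x of float_clear_mid in the frame of rack between 0.01 and 0.04 m and (y of float_clear_mid in the frame of pocket1 between -0.02 and 0.02 m or y of float_clear_mid in the frame of pocket2 between -0.02 and 0.02 m or y of float_clear_mid in the frame of pocket3 between -0.02 and 0.02 m or y of float_clear_mid in the frame of pocket4 between -0.02 and 0.02 m) and value of joint keeper above 0.0525 m and value of joint clamp above 1 rad), for 0.2 s.
5. the clamp is tight (value of joint keeper above 0.0525 m and value of joint clamp below 0.15 rad), for 0.2 s.
At the end, for the whole second after the job is handed in: Every float that is there lies at rest in a pocket of its own (middle within 20 mm of the pocket along rack y, 20 to 50 mm in front of the back wall, no higher than 48 mm), the bar's face is less than 62.5 mm from the back wall (keeper above 0.0525), and the clamp is tight (below 0.15 rad) (all of step 5 and z of each of float_green_mid, float_amber_mid, float_blue_mid, float_clear_mid in the frame of rack below 0.048 m and x of float_green_mid in the frame of rack between 0.01 and 0.04 m and (y of float_green_mid in the frame of pocket1 between -0.02 and 0.02 m or y of float_green_mid in the frame of pocket2 between -0.02 and 0.02 m or y of float_green_mid in the frame of pocket3 between -0.02 and 0.02 m or y of float_green_mid in the frame of pocket4 between -0.02 and 0.02 m) and x of float_amber_mid in the frame of rack between 0.01 and 0.04 m and (y of float_amber_mid in the frame of pocket1 between -0.02 and 0.02 m or y of float_amber_mid in the frame of pocket2 between -0.02 and 0.02 m or y of float_amber_mid in the frame of pocket3 between -0.02 and 0.02 m or y of float_amber_mid in the frame of pocket4 between -0.02 and 0.02 m) and x of float_blue_mid in the frame of rack between 0.01 and 0.04 m and (y of float_blue_mid in the frame of pocket1 between -0.02 and 0.02 m or y of float_blue_mid in the frame of pocket2 between -0.02 and 0.02 m or y of float_blue_mid in the frame of pocket3 between -0.02 and 0.02 m or y of float_blue_mid in the frame of pocket4 between -0.02 and 0.02 m) and x of float_clear_mid in the frame of rack between 0.01 and 0.04 m and (y of float_clear_mid in the frame of pocket1 between -0.02 and 0.02 m or y of float_clear_mid in the frame of pocket2 between -0.02 and 0.02 m or y of float_clear_mid in the frame of pocket3 between -0.02 and 0.02 m or y of float_clear_mid in the frame of pocket4 between -0.02 and 0.02 m) and linear speed of each of float_green, float_amber, float_blue, float_clear below 0.02 m/s); the robot touches nothing.
It fails at once if the fingers press on a float with more than 60 N in sum (contact force between the fingers and float_green above 60 N or contact force between the fingers and float_amber above 60 N or contact force between the fingers and float_blue above 60 N or contact force between the fingers and float_clear above 60 N).
It fails at once if the bar squeezes a float with more than 20 N (contact force between bar and float_green above 20 N or contact force between bar and float_amber above 20 N or contact force between bar and float_blue above 20 N or contact force between bar and float_clear above 20 N).
It fails at once if a float is dropped or thrown: in the air (its middle over 70 mm above the shelf) and not held ((height (world z) of float_green_mid above 0.07 m and contact force between the fingers and float_green below 0.01 N) or (height (world z) of float_amber_mid above 0.07 m and contact force between the fingers and float_amber below 0.01 N) or (height (world z) of float_blue_mid above 0.07 m and contact force between the fingers and float_blue below 0.01 N) or (height (world z) of float_clear_mid above 0.07 m and contact force between the fingers and float_clear below 0.01 N)).
It fails at once if another thing on the shelf is moved by more than 20 mm (distance of any of bobber, reel, spinner, jar, mug, driver from where it was at the start of the episode above 0.02 m).
Of float_green, float_amber, float_blue, float_clear only 3 to 4 are there at a start; the rules pass over those that are not, and their reading is None.
At some moment in a run one of float_green, float_amber, float_blue, float_clear may be knocked a few centimetres aside while the robot is not near it.
It also fails if it takes over 210 s, if anything falls off the work surface, if the arm or the gripper's body presses on something with over 40 N, if the wrist force passes 120 N, or if a joint passes its speed limit or range.

ROBOT

A 6-joint arm with a two-finger parallel gripper is mounted at the origin on the work surface. World frame = base frame: x ahead of the robot, y to its left, z up, the work surface at z = 0. Lengths are in m, angles in rad, forces in N, time in s.
With the tool pointing down it reaches from about 0.225 to 0.875 m from the base axis. Payload 3.4 kg.
Tool frame: the origin (TCP) lies between the finger pads; the fingertips stand 14 mm ahead of it and the grasp point (between the pads) lies 5 mm behind it; x points along the fingers, y is the direction in which the jaws open and shut, and the axes are right-handed (so a half turn about x gives the same grasp; the last joint's range is limited). The gripper opens to 85 mm and grips with 20 to 120 N. Pads are 22 mm wide; open, the fingers measure 114 mm over their backs; the gripper's body (76 mm by 85 mm) begins 54 mm behind the grasp point. The pads swing forward as they close: fully open they stand 13 mm farther back than shut.
Start: joints at [-1.383, 0.276, 1.505, -0, 1.361, -0.121], TCP at [0.175, -0.548, 0.222] pointing down, gripper open.
Joint ranges: [-2.89, 2.89], [-0.75, 2.08], [0.22, 2.7], [-1.18, 4.32], [0.11, 2.71], [-2.7, 2.7]. Speed limits (rad/s): [2.57, 2.57, 3.14, 3.14, 3.14, 3.14].

INTERFACE

Orientations are given as a unit quaternion [w, x, y, z].
In Python, from plant import ctrl gives the robot as it stands.
- The arm moves only by the shell command python3 -m creep 'ROWS' [FORCE]. ROWS is JSON, a list of rows, each a list of 7 numbers: the opening, from 0 (shut) to 1 (fully open), then the shift along the tool's x, y, z in mm, then the turn, a rotation vector about the tool's x, y, z in rad. In form: [[fingers, tx, ty, tz, ax, ay, az], ...]. A call has exactly 5 rows; each row is the pose to reach, as a shift and turn from the pose commanded when the call began, along the tool's axes at that moment; what a row does not reach only later rows make up. A row lasts 1/8 s, in which the tool goes at most 62.5 mm and 10.7 degrees, less where a joint would pass 70% of its speed; a pose out of reach is approached as far as the arm can. A call with a gripper value outside its range is refused whole. The fingers move at their own pace and stop on an object; FORCE is the grip in N (left out, the last holds). Time passes only in rows, so rows that repeat a pose let the fingers close, or fill a call up. It gives the time, the measured TCP pose, the force and the opening at its end, in the units of the state.
- ctrl.read_state(): the state, without advancing time (a new reading comes with each control period).
- ctrl.camera(name): name is "side" or "top"; returns the picture (384x512x3 uint8, blue, green, red); there is no depth.
- ctrl.camera_params(name): a dict with "camera_matrix" (3x3 intrinsics, pixels), "position" and "attitude" of the camera in the world. Camera axes: x right, y up, looking along -z (the intrinsics and any distortion apply to the point x, -y, -z); pixel columns grow to the right and rows downward; lengths in m; the calibration is good to about 2 mm. A picture is of the moment at which its call begins. camera_params takes no time and is no camera call.
- ctrl.job_done(): hands the job in, once; it reports no verdict.
Trained networks look in the newest picture that a camera, given by its name, has taken for a name from the list of things; names that differ only in an ending like _2 or _b are one class to them, and where a whole thing is asked for, a point or a joint stands for the part that bears it (a point fixed in the world has none). Each returns a list of dicts, best first, with "confidence" (0 to 1); they miss things now and then, are a little off and sometimes report something else, mostly with a low value. They report only what shows in the picture. A call takes as long as a camera call. They do not tell look-alikes from the thing itself.
- ctrl.find_in(camera, target): "at" ([x, y, z] in m, in world coordinates, good to about 4 mm: the middle of the surface that is visible of it).
- ctrl.trace(camera, target): "pixels" (384x512 bool, what is visible of it).
The state is a dict: "t": time; "qpos": joint angles; "qvel": joint speeds; "tau": joint torques, N m; "position": TCP position; "eef_rot": TCP orientation; "ft_force": force on the tool from outside, world axes, zero at the start; "ft_torque": the same for the moment, N m; "finger_gap": finger opening in m.
Only numpy, scipy, OpenCV 4.12 (cv2) and the standard library are available. Lean on these libraries where they do the work, as an engineer would, in place of code of your own. Each camera call takes 0.05 s, during which the arm holds its last target. There are 200 camera calls.

## Working session

There is one attempt and no reset: what is moved stays moved. The work goes in short steps, Python scripts to look and compute and a shell command to move; the robot and the scene stay as the last step left them, time stands still between calls to the robot, and variables do not carry over. Pictures are saved under pics/ and viewed, on a budget of 14 in all, crops included, one or two more only if the job needs it, and the job is handed in when it is done.

```bash
ls; mkdir -p pics; cat > h.py <<'E'
from plant import ctrl
import numpy as np, cv2
from scipy.spatial.transform import Rotation as R
def Rq(q): return R.from_quat([q[1],q[2],q[3],q[0]])
def cam(n):
    p=ctrl.camera_params(n); a=p['attitude']
    a=np.array(a,float); M=a if a.shape==(3,3) else Rq(a).as_matrix()
    return np.array(p['camera_matrix']),np.array(p['position']),M,p
def ray(n,u,v):
    K,C,M,p=cam(n); d=np.linalg.inv(K)@[u,v,1]; return C,M@(d*[1,-1,-1])
def at_z(n,u,v,z):
    C,d=ray(n,u,v); return C+d*(z-C[2])/d[2]
def proj(n,P):
    K,C,M,p=cam(n); c=M.T@(np.array(P)-C); q=K@(c*[1,-1,-1]); return q[:2]/q[2]
def tri(u1,u2):
    A=[];b=[]
    for n,u in (('side',u1),('top',u2)):
        C,d=ray(n,*u); d=d/np.linalg.norm(d); P=np.eye(3)-np.outer(d,d); A.append(P);b.append(P@C)
    return np.linalg.lstsq(np.vstack(A),np.hstack(b),rcond=None)[0]
def st():
    s=ctrl.read_state(); return s
def totool(target):
    s=st(); return Rq(s['eef_rot']).inv().apply(np.array(target)-s['position'])*1000
E
python3 - <<'E'
from h import *
for n in('side','top'):
    cv2.imwrite(f'pics/{n}0.png',ctrl.camera(n)); print(cam(n)[3])
    for t in 'rack keeper bar clamp crate float_green float_amber float_blue float_clear'.split():
        print(n,t,[(np.round(d['at'],3),round(d['confidence'],2)) for d in ctrl.find_in(n,t)][:4])
s=st(); print(s['eef_rot'],s['position'],s['t'],Rq(s['eef_rot']).as_matrix().round(3))
E
```

```text
pics
{'camera_matrix': array([[376.88184527,   0.        , 252.91786832],
       [  0.        , 376.88184527, 193.76968646],
       [  0.        ,   0.        ,   1.        ]]), 'position': array([0.31484228, 0.94642707, 0.64765168]), 'attitude': array([-0.06708239, -0.04706729,  0.48994505,  0.86789312])}
side rack [(array([ 0.513, -0.185,  0.012]), 0.96)]
side keeper []
side bar [(array([ 0.531, -0.155,  0.051]), 0.47), (array([0.365, 0.029, 0.025]), 0.27)]
side clamp [(array([ 0.478, -0.204,  0.066]), 0.46)]
side crate [(array([0.524, 0.284, 0.009]), 0.92), (array([ 0.748, -0.201,  0.045]), 0.18), (array([0.479, 0.201, 0.051]), 0.16)]
side float_green [(array([0.585, 0.225, 0.048]), 0.88)]
side float_amber [(array([0.288, 0.263, 0.039]), 0.91), (array([0.197, 0.337, 0.044]), 0.9), (array([0.265, 0.431, 0.041]), 0.78), (array([0.478, 0.199, 0.054]), 0.68)]
side float_blue [(array([0.453, 0.306, 0.049]), 0.87)]
side float_clear [(array([0.564, 0.323, 0.05 ]), 0.65), (array([ 0.512, -0.196,  0.048]), 0.17)]
{'camera_matrix': array([[419.14343834,   0.        , 251.91480304],
       [
[... 594 characters left out ...]
ate [(array([0.522, 0.251, 0.01 ]), 0.69), (array([0.456, 0.284, 0.058]), 0.54)]
top float_green [(array([0.583, 0.211, 0.055]), 0.62), (array([ 0.526, -0.215,  0.016]), 0.5), (array([ 0.481, -0.22 ,  0.08 ]), 0.47)]
top float_amber [(array([0.565, 0.302, 0.054]), 0.72), (array([0.349, 0.468, 0.052]), 0.67), (array([0.264, 0.418, 0.05 ]), 0.63), (array([0.477, 0.187, 0.056]), 0.56)]
top float_blue [(array([0.456, 0.282, 0.058]), 0.67), (array([ 0.484, -0.22 ,  0.08 ]), 0.32)]
top float_clear [(array([0.568, 0.301, 0.052]), 0.53)]
[ 0.1087823   0.6987027   0.10868548 -0.6986905 ] [ 0.17475071 -0.54785006  0.2224423 ] 1.0 [[ 0.     0.304 -0.953]
 [-0.    -0.953 -0.304]
 [-1.     0.     0.   ]]
```

View pics/top0.png

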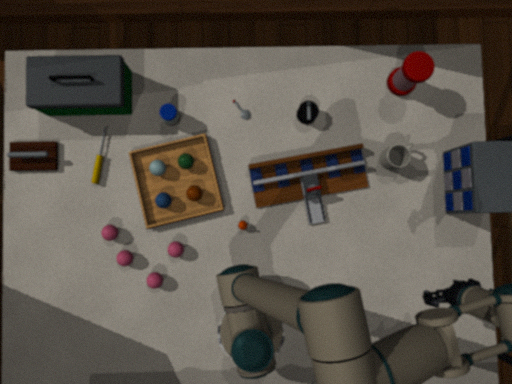

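View pics/side0.png

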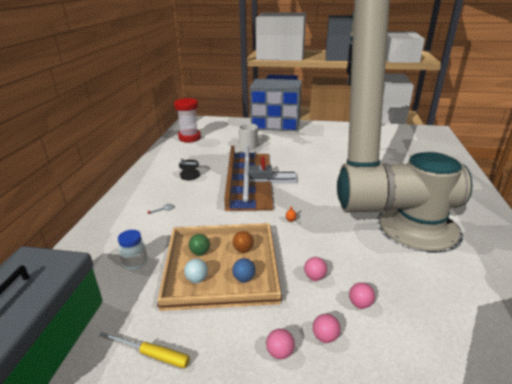

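The top view shows the crate with clear (157,168), green (186,161), amber (194,193) and blue (163,200). The pink balls outside the crate at (110,232), (125,257), (155,280) and (176,249) are look-alikes and none is amber. The rack is at about (310,175), with the knob at (313,188). Next I'll enlarge the crate and rack.

```bash
python3 - <<'E'
from h import *
i=cv2.imread('pics/top0.png')
a=cv2.resize(i[140:230,243:376],None,fx=6,fy=6,interpolation=cv2.INTER_CUBIC)
cv2.imwrite('pics/rackcrop.png',a)
b=cv2.resize(i[130:232,125:228],None,fx=3.8,fy=3.8,interpolation=cv2.INTER_CUBIC)
j=cv2.imread('pics/side0.png'); c=cv2.resize(j[215:315,150:290],(398,388),interpolation=cv2.INTER_CUBIC)
cv2.imwrite('pics/cratecrop.png',np.hstack([b,c[:b.shape[0]] if c.shape[0]>=b.shape[0] else b[:0]]) if False else np.hstack([b[:387],c[:387]]))
# colour masks: red knob, bar
hsv=cv2.cvtColor(i,cv2.COLOR_BGR2HSV)
m=cv2.inRange(hsv,(0,150,90),(5,255,255))|cv2.inRange(hsv,(172,150,90),(180,255,255))
m[:,:290]=0;m[:,335:]=0;m[:150]=0;m[230:]=0
v,u=np.nonzero(m); print('knob px',len(u),u.mean(),v.mean(),at_z('top',u.mean(),v.mean(),.082))
# felt mask (blue) rect
m=cv2.inRange(hsv,(110,110,30),(130,255,255)); m[:,:240]=0;m[:,375:]=0;m[:140]=0;m[212:]=0
n,l,s,c=cv2.connectedComponentsWithStats(m)
for k in range(1,n):
    if s[k,4]>15: print(s[k],c[k],at_z('top',*c[k],.015)[:2])
E
```

```text
knob px 16 314.0625 187.5 [ 0.48669097 -0.21721017  0.082     ]
[352 150  11  11  59] [356.57627119 156.25423729] [ 0.59768562 -0.38038139]
[326 155  11  11  58] [331.62068966 160.89655172] [ 0.58306853 -0.29245647]
[301 162  12   9  63] [306.57142857 166.06349206] [ 0.56666771 -0.20442535]
[275 164  12  11  84] [281.02380952 169.41666667] [ 0.55668682 -0.1151067 ]
[355 166  10   7  30] [359.5        169.23333333] [ 0.5519587  -0.38900347]
[251 168  11  13  90] [255.58888889 174.15555556] [ 0.54189643 -0.02632348]
[329 170  11   7  40] [334.275 173.375] [ 0.53920466 -0.30032412]
[279 180  10   7  35] [282.85714286 183.28571429] [ 0.5082145  -0.12025201]
[253 185  11   7  46] [257.89130435 187.73913043] [ 0.49448507 -0.03326583]
```

View pics/rackcrop.png

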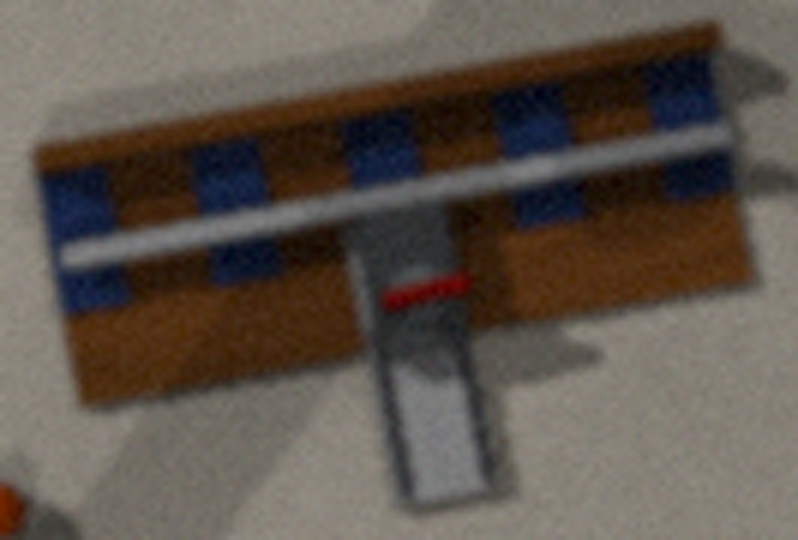

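View pics/cratecrop.png

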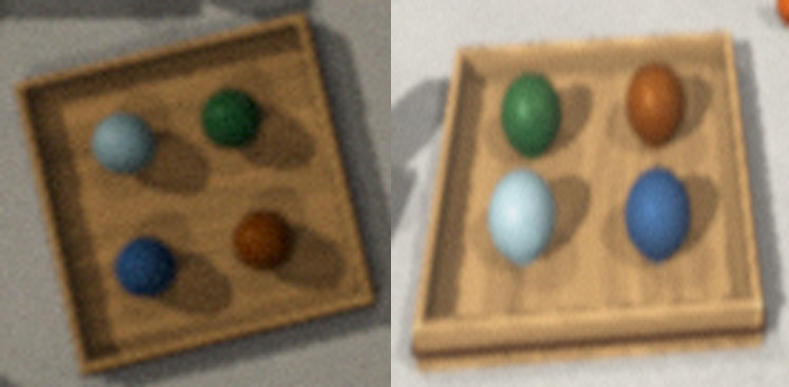

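The rack crop shows the knob's T-bar lying parallel to the bar, so it is tight, with its ends at (385,297) and (467,285). The bar runs from (62,250) to (728,137). The crate crop confirms all four floats: clear, green, blue and amber, the amber one at crop (263,240). Next I'll fit the rack pose and triangulate the floats.

```bash
python3 - <<'E'
from h import *
from scipy.optimize import least_squares
f=lambda a,b:np.array([243+(a+.5)/6-.5,140+(b+.5)/6-.5])
obs=[((-75,200,10),f(82,406)),((-75,-200,10),f(757,284)),((75,200,46),f(37,150)),((75,-200,46),f(718,22)),((60,200,46),f(44,172)),((60,-200,46),f(720,46))]
def W(p,P): c,s=np.cos(p[2]),np.sin(p[2]); P=np.array(P)/1000; return np.array([p[0]+c*P[0]-s*P[1],p[1]+s*P[0]+c*P[1],P[2]])
r=least_squares(lambda p:np.hstack([proj('top',W(p,P))-u for P,u in obs]),[.53,-.21,-.17])
print('rack',r.x,r.fun.round(2)); p=r.x
def toR(w): c,s=np.cos(p[2]),np.sin(p[2]); d=w[:2]-p[:2]; return np.array([c*d[0]+s*d[1],-s*d[0]+c*d[1]])*1000
for nm,a,b,z in(('barL',62,252,.046),('barR',729,138,.046),('knobL',385,298,.082),('knobR',467,286,.082),('guideend',(410+490)/2,(508+495)/2,.01)):
    print(nm,toR(at_z('top',*f(a,b),z)).round(1))
np.save('rack.npy',p)
# check in side view
for P in [(60,200,46),(60,-200,46),(-75,200,10),(-20,0,70)]: print(P,proj('side',W(p,P)).round(1))
names='clear green amber blue'.split()
ang={'green':(40,85,(186,161),(199,244)),'amber':(5,20,(194,193),(243,241)),'blue':(100,125,(163,200),(244,270)),'clear':(85,105,(157,168),(196,271))}
for n in names:
    res=[]
    for cm,k in(('side',3),('top',2)):
        im=cv2.imread(f'pics/{cm}0.png').astype(float); u0,v0=ang[n][k]
        im8=cv2.cvtColor(im.astype(np.uint8),cv2.COLOR_BGR2LAB).astype(float)
        uu,vv=np.meshgrid(range(512),range(384)); near=(uu-u0)**2+(vv-v0)**2
        ref=np.median(im8[near<=9],0); m=(np.linalg.norm((im8-ref)*[.5,1,1],axis=2)<(14 if n!='clear' else 12))&(near<13**2)
        nn,l,s,c=cv2.connectedComponentsWithStats(m.astype(np.uint8)); k=l[v0,u0]; res.append(c[k]); 
        print(n,cm,c[k].round(1),s[k])
    t=tri(*res); print(n,t.round(4), 'top@.036',at_z('top',*res[1],.036).round(4))
E
```

```text
rack [ 0.53187674 -0.21049915  0.16452528] [-0.2   0.59 -0.15 -0.22 -0.61 -0.37  0.7  -0.29 -0.96  0.28  1.24 -0.01]
barL [ 13.8 195. ]
barR [   8.1 -190.3]
knobL [-46.9  25.7]
knobR [-48.7 -20.1]
guideend [-1.666e+02  1.000e-01]
(60, 200, 46) [227.9 198.1]
(60, -200, 46) [233.5 144.9]
(-75, 200, 10) [272.1 207.4]
(-20, 0, 70) [253.8 161.5]
clear side [192.8 268.8] [185 260  16  18 214]
clear top [154.8 166.5] [149 160  12  13 101]
clear [0.5712 0.3155 0.0457] top@.036 [0.5726 0.3176 0.036 ]
green side [196.9 242.7] [189 234  17  18 211]
green top [184.5 160.5] [179 154  12  14 138]
green [0.5909 0.2153 0.0418] top@.036 [0.5914 0.2161 0.036 ]
amber side [240.3 239.2] [233 231  16  17 202]
amber top [192.3 192.3] [186 185  15  17 144]
amber [0.4818 0.1899 0.0458] top@.036 [0.4819 0.1911 0.036 ]
blue side [241.6 268.5] [233 259  18  19 254]
blue top [161.4 199.6] [156 193  13  14 129]
blue [0.4589 0.2946 0.0427] top@.036 [0.4593 0.296  0.036 ]
```

```bash
cat >> h.py <<'E'
def blobs(n,names='clear green amber blue'.split(),conf=.3):
    out={}
    for f in names:
        out[f]=[]
        for d in ctrl.trace(n,'float_'+f):
            m=d['pixels']; v,u=np.nonzero(m)
            if d['confidence']>conf and len(u)>40: out[f].append((round(d['confidence'],2),u.mean().round(1),v.mean().round(1),len(u)))
    return out
E
python3 - <<'E'
from h import *
from scipy.optimize import least_squares
B={}
for n in('side','top'):
    ctrl.camera(n); B[n]=blobs(n)
    for f in B[n]: print(n,f,B[n][f][:5])
for t in('bar','rack','clamp'):
    for d in ctrl.trace('top',t)[:2]:
        v,u=np.nonzero(d['pixels']); r=cv2.minAreaRect(np.c_[u,v].astype(np.float32))
        bx=cv2.boxPoints(r); z={'bar':.046,'rack':.01,'clamp':.08}[t]
        w=np.array([at_z('top',*q,z)[:2] for q in bx]); e=w[1]-w[0],w[2]-w[1]
        e=max(e,key=np.linalg.norm); print(t,d['confidence'],len(u),'c',at_z('top',*r[0],z)[:2].round(4),'len',np.linalg.norm(e).round(3),'yaw',np.arctan2(-e[0]*np.sign(e[1]),abs(e[1])).round(3))
E
```

```text
side clear [(0.85, np.float64(195.6), np.float64(269.6), 448), (0.38, np.float64(242.4), np.float64(241.5), 366)]
side green [(0.91, np.float64(198.5), np.float64(244.0), 343)]
side amber [(0.96, np.float64(279.4), np.float64(342.9), 710), (0.81, np.float64(314.6), np.float64(268.4), 472), (0.77, np.float64(361.1), np.float64(294.6), 559), (0.68, np.float64(325.6), np.float64(327.8), 624)]
side blue [(0.97, np.float64(243.0), np.float64(269.5), 460)]
top clear [(0.74, np.float64(156.8), np.float64(167.3), 209)]
top green [(0.56, np.float64(185.3), np.float64(160.6), 187)]
top amber [(0.69, np.float64(153.7), np.float64(279.5), 214), (0.66, np.float64(193.3), np.float64(192.4), 214), (0.62, np.float64(124.2), np.float64(257.6), 200), (0.62, np.float64(162.3), np.float64(199.8), 228), (0.51, np.float64(108.7), np.float64(232.3), 219)]
top blue [(0.62, np.float64(162.8), np.float64(199.4), 198), (0.35, np.float64(157.1), np.float64(166.6), 189)]
bar 0.24 5439 c [ 0.4896 -0.2123] len 0.397 yaw 0.156
rack 0.79 5544 c [ 0.4922 -0.2158] len 0.41 yaw 0.149
clamp 0.42 101 c [ 0.4845 -0.2114] len 0.043 yaw 0.761
clamp 0.37 495 c [ 0.5395 -0.2008] len 0.378 yaw 0.165
```

```bash
python3 - <<'E'
from h import *
from scipy.optimize import least_squares
for n,a,b in(('clear',(195.6,269.6),(156.8,167.3)),('green',(198.5,244),(185.3,160.6)),('amber',(242.4,241.5),(193.3,192.4)),('blue',(243,269.5),(162.7,199.5))):
    print(n,tri(a,b).round(4),at_z('top',*b,.036).round(4))
f=lambda a,b:np.array([243+(a+.5)/6-.5,140+(b+.5)/6-.5])
yaw=.156
def W(p,P): c,s=np.cos(yaw),np.sin(yaw); P=np.array(P)/1000; return np.array([p[0]+c*P[0]-s*P[1],p[1]+s*P[0]+c*P[1],P[2]])
obs=[((-75,200,10),f(82,406)),((-75,-200,10),f(757,284)),((75,200,46),f(37,150)),((75,-200,46),f(718,22)),((-165,0,10),f(450,502))]
r=least_squares(lambda p:np.hstack([proj('top',W(p,P))-u for P,u in obs]),[.53,-.21]); p=r.x; print(p,r.fun.round(2))
np.save('rack.npy',[*p,yaw])
inv=lambda w:(np.array([[np.cos(yaw),np.sin(yaw)],[-np.sin(yaw),np.cos(yaw)]])@(w[:2]-p)*1000).round(1)
print('bar',inv(at_z('top',*f(62,252),.046)),inv(at_z('top',*f(729,138),.046)),'knob',inv(at_z('top',*f(426,291),.082)))
for k in range(4): print('pocket',k+1,W(p,(30,-135+90*k,10)).round(4))
print('side check', [proj('side',W(p,q)).round(1) for q in [(75,200,46),(-75,200,10),(-75,-200,10)]])
K=W(p,(-48,2,70));print('knob',K)
# tool angles
s=st(); print(Rq(s['eef_rot']).as_matrix().round(3), totool(K).round(1))
E
```

```text
clear [0.5681 0.3098 0.0386] [0.5698 0.3107 0.036 ]
green [0.5896 0.2131 0.0363] [0.591  0.2134 0.036 ]
amber [0.4795 0.1873 0.0367] [0.4815 0.1877 0.036 ]
blue [0.4579 0.2913 0.0368] [0.4595 0.2917 0.036 ]
[ 0.53133284 -0.21097312] [-0.33  0.29 -0.1   0.44 -0.37 -0.74  1.12  0.32 -0.33 -0.32]
bar [ 12.7 195.5] [  10.3 -189.9] knob [-46.7   2.7]
pocket 1 [ 0.5819 -0.3397  0.01  ]
pocket 2 [ 0.568  -0.2508  0.01  ]
pocket 3 [ 0.554  -0.1619  0.01  ]
pocket 4 [ 0.54  -0.073  0.01 ]
side check [array([222.6, 198. ]), array([271.8, 207.4]), array([268.2, 152.8])]
knob [ 0.48360498 -0.21645507  0.07      ]
[[ 0.     0.304 -0.953]
 [-0.    -0.953 -0.304]
 [-1.     0.     0.   ]] [ 152.4 -221.9 -395. ]
```

Triangulation puts the ball middles at z ≈ 37 mm, which agrees with the text. The bar face is at x ≈ 18.5, so keeper ≈ 0.0735. Now I'll move above the knob.

```bash
cat >> h.py <<'E'
def rk():
    x,y,a=np.load('rack.npy'); return x,y,a
def W(P):
    x,y,a=rk(); c,s=np.cos(a),np.sin(a); P=np.array(P,float)/1000
    return np.array([x+c*P[0]-s*P[1],y+s*P[0]+c*P[1],P[2]])
def inv(w):
    x,y,a=rk(); c,s=np.cos(a),np.sin(a); d=np.array(w[:2])-[x,y]; return np.array([c*d[0]+s*d[1],-s*d[0]+c*d[1]])*1000
def go(target,yawdeg=None):
    s=st(); M=Rq(s['eef_rot']); d=totool(target).round(1)
    y=M.as_matrix()[:,1]; cur=np.degrees(np.arctan2(y[1],y[0]))
    print('t',round(s['t'],2),'pos',np.round(s['position'],4),'yaw',cur.round(1),'tilt',(M.as_matrix()[2]).round(3),'shift',d,end=' ')
    if yawdeg is not None:
        w=(yawdeg-cur+180)%360-180; D=R.from_euler('z',w,degrees=True)
        G=np.column_stack([[0,0,-1],[np.cos(np.radians(yawdeg)),np.sin(np.radians(yawdeg)),0],[np.sin(np.radians(yawdeg)),-np.cos(np.radians(yawdeg)),0]])
        print('rotvec',(M.inv()*R.from_matrix(G)).as_rotvec().round(3),end=' ')
    print('f',np.round(s['ft_force'],1),'gap',round(s['finger_gap'],4),'q6',round(s['qpos'][5],2))
E
python3 - <<'E'
import numpy as np
a=np.load('rack.npy'); a[:2]+=2.5e-3*np.array([-np.sin(a[2]),np.cos(a[2])]); np.save('rack.npy',a); print(a)
E
python3 -m creep '[[0.5,72,-222,-396,-1.419,0,0],[0.5,72,-222,-396,-1.419,0,0],[0.5,72,-222,-396,-1.419,0,0],[0.5,72,-222,-396,-1.419,0,0],[0.5,72,-222,-396,-1.419,0,0]]' 40
python3 -c "
from h import *
go(W((-46.5,0,150)),8.9)"
```

```text
[ 0.53094442 -0.20850348  0.156     ]
t: 2.28
position: [0.3866, -0.3209, 0.1735]
eef_rot: [0.415, 0.573, 0.414, -0.573]
ft_force: [0.2, -0.9, -0.5]
finger_gap: 0.0426
t 2.27 pos [ 0.3866 -0.3209  0.1735] yaw -18.3 tilt [-1.     0.001  0.001] shift [  23.5   60.4 -130.7] rotvec [-0.474  0.001 -0.001] f [ 0.2 -0.9 -0.5] gap 0.0426 q6 -0.51
```

```bash
python3 -m creep '[[0.5,23,60,-131,-0.474,0,0],[0.5,23,60,-131,-0.474,0,0],[0.5,23,60,-131,-0.474,0,0],[0.5,23,60,-131,-0.474,0,0],[0.5,23,60,-131,-0.474,0,0]]' >/dev/null
python3 - <<'E'
from h import *
go(W((-46.5,0,68)),8.9)
for n in('top','side'):
    im=ctrl.camera(n); cv2.imwrite(f'pics/{n}1.png',im)
u,v=proj('side',W((-46,0,70))).astype(int); a=im[v-55:v+35,u-60:u+60]; cv2.imwrite('pics/s1c.png',cv2.resize(a,None,fx=5,fy=5,interpolation=cv2.INTER_CUBIC)); print(u,v)
E
```

```text
t 2.9 pos [ 0.4836 -0.2178  0.1506] yaw 8.5 tilt [-1.    -0.     0.001] shift [82.6  1.8 -1.9] rotvec [-0.007  0.001  0.   ] f [-0.2 -0.1 -0.1] gap 0.042 q6 -0.7
261 161
```

View pics/s1c.png

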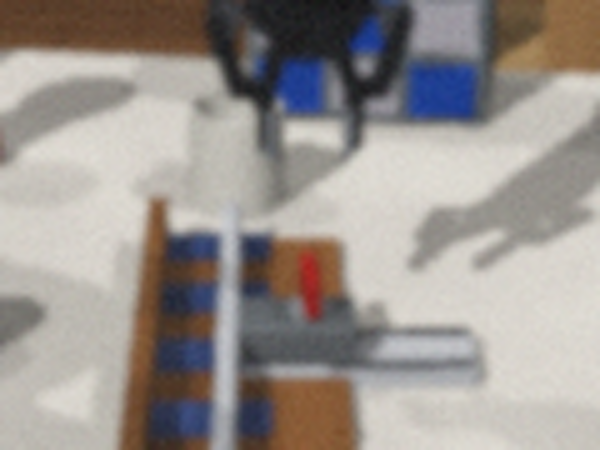

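The side crop shows the fingers at x=270 and 352, straddling the red T-bar at x≈311. They are aligned, so I'll go down and grip.

```bash
python3 -m creep '[[0.5,40,2,-2,0,0,0],[0.5,82,2,-2,0,0,0],[0.5,82,2,-2,0,0,0],[0.1,82,2,-2,0,0,0],[0,82,2,-2,0,0,0]]' 40
python3 -m creep '[[0,0,0,0,0,0,0],[0,0,0,0,0,0,0],[0,0,0,0,-0.05,0,0],[0,0,0,0,-0.1,0,0],[0,0,0,0,-0.15,0,0]]' 40
python3 -c "
from h import *
go(W((-46.5,0,68)),90)"
```

```text
t: 3.62
position: [0.4861, -0.2162, 0.0704]
eef_rot: [0.537, 0.461, 0.535, -0.462]
ft_force: [-2.6, -0.2, 2.0]
finger_gap: 0.0097
t: 4.25
position: [0.4865, -0.2161, 0.0703]
eef_rot: [0.571, 0.419, 0.568, -0.42]
ft_force: [-3.2, -2.0, 6.4]
finger_gap: 0.0095
t 4.25 pos [ 0.4865 -0.2161  0.0703] yaw 17.3 tilt [-1.     0.001  0.003] shift [ 2.3 -1.3 -0.8] rotvec [-1.269e+00  4.000e-03  1.000e-03] f [-3.2 -2.   6.4] gap 0.0095 q6 -0.85
```

```bash
python3 -m creep '[[0,0,0,0,-0.16,0,0],[0,0,0,0,-0.32,0,0],[0,0,0,0,-0.48,0,0],[0,0,0,0,-0.64,0,0],[0,0,0,0,-0.8,0,0]]' 40
python3 -m creep '[[0,0,0,0,-0.14,0,0],[0,0,0,0,-0.27,0,0],[0,0,0,0,-0.34,0,0],[0,0,0,0,-0.34,0,0],[0,0,0,0,-0.34,0,0]]' 40
python3 -c "
from h import *
go(W((-115,0,68)),86)
ctrl.camera('top');im=ctrl.camera('side');cv2.imwrite('pics/s2.png',im)"
```

```text
t: 4.88
position: [0.4868, -0.2169, 0.0703]
eef_rot: [0.689, 0.162, 0.687, -0.164]
ft_force: [-1.2, -4.3, 5.6]
finger_gap: 0.01
t: 5.5
position: [0.4871, -0.2175, 0.0703]
eef_rot: [0.707, 0.044, 0.704, -0.048]
ft_force: [-2.6, -4.3, 5.3]
finger_gap: 0.01
t 5.5 pos [ 0.4871 -0.2175  0.0703] yaw 82.5 tilt [-1.    -0.005  0.004] shift [  2.1 -17.9 -68. ] rotvec [-0.061  0.004  0.005] f [-2.6 -4.3  5.3] gap 0.01 q6 -1.99
```

```bash
python3 -m creep '[[0,0,-4,-14,0,0,0],[0,0,-8,-28,0,0,0],[0,0,-12,-44,0,0,0],[0,0,-15,-58,0,0,0],[0,0,-18,-70,0,0,0]]' 40
python3 -m creep '[[0,0,0,0,0,0,0],[0,0,0,0,0,0,0],[0.3,0,0,0,0,0,0],[0.4,0,0,0,0,0,0],[0.4,0,0,0,0,0,0]]' 40
python3 -c "
from h import *
go(W((-111.5,0,68)),86); print(inv(st()['position']))"
```

```text
t: 6.22
position: [0.4184, -0.2287, 0.0704]
eef_rot: [0.71, 0.043, 0.701, -0.05]
ft_force: [5.3, -9.6, -3.7]
finger_gap: 0.0095
t: 6.85
position: [0.4136, -0.2229, 0.0684]
eef_rot: [0.705, 0.047, 0.706, -0.046]
ft_force: [-0.8, 0.8, -0.7]
finger_gap: 0.0343
t 6.85 pos [ 0.4136 -0.2229  0.0684] yaw 82.5 tilt [-1.     0.001 -0.   ] shift [ 0.4 -1.9  7.5] rotvec [-0.061 -0.    -0.001] f [-0.8  0.8 -0.7] gap 0.0343 q6 -2.08
[-118.19768782    3.967776  ]
```

Now I'll lift off, head towards the crate and check the rack on the way.

```bash
python3 -m creep '[[0.4,-40,0,0,0,0,0],[0.4,-80,0,0,0,0,0],[1,-100,100,0,-0.1,0,0],[1,-100,160,0,-0.28,0,0],[1,-100,220,0,-0.28,0,0]]' 20
python3 - <<'E'
from h import *
im=ctrl.camera('top'); a=cv2.resize(im[140:235,243:376],None,fx=6,fy=6,interpolation=cv2.INTER_CUBIC); cv2.imwrite('pics/t3.png',a)
print(blobs('top'))
go(W((-118,0,150)),98.9)
E
```

```text
t: 7.48
position: [0.4384, -0.0373, 0.1679]
eef_rot: [0.706, -0.052, 0.705, 0.053]
ft_force: [1.0, -0.3, 0.9]
finger_gap: 0.0849
{'clear': [(0.71, np.float64(156.9), np.float64(167.3), 227)], 'green': [(0.66, np.float64(185.2), np.float64(160.3), 208)], 'amber': [(0.81, np.float64(109.2), np.float64(231.1), 209), (0.65, np.float64(174.9), np.float64(248.6), 208), (0.65, np.float64(124.1), np.float64(257.5), 218), (0.54, np.float64(154.0), np.float64(279.8), 236), (0.46, np.float64(193.5), np.float64(192.6), 205)], 'blue': [(0.61, np.float64(162.5), np.float64(199.6), 213)]}
t 7.72 pos [ 0.4381 -0.0391  0.1673] yaw 98.6 tilt [-1.    -0.001 -0.   ] shift [  17.5 -182.1  -51.6] rotvec [-0.005 -0.     0.001] f [ 0.  -0.3  0.2] gap 0.0855 q6 -1.97
```

View pics/t3.png

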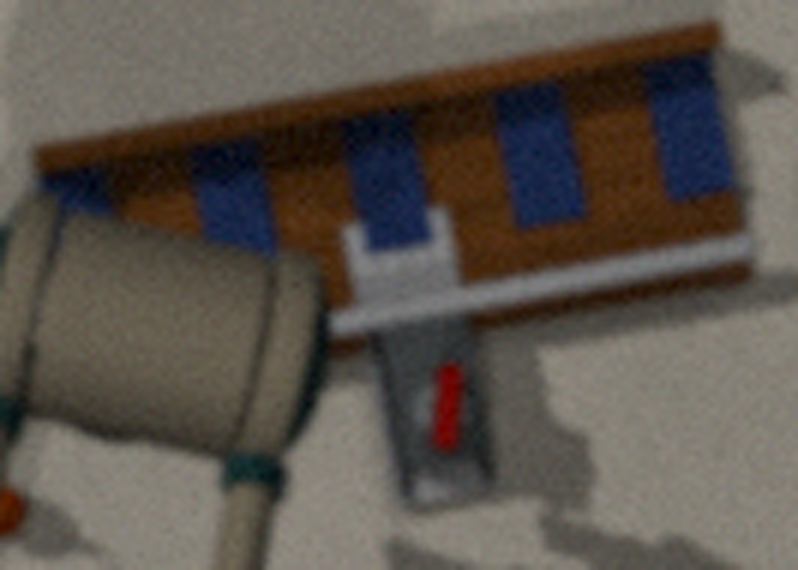

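The top crop shows the bar fully back (right end at (745,245)). The knob has turned about 75°: its T-bar now runs (452,367)-(445,447). The floats are unmoved. Next I'll fetch the green one.

```bash
python3 - <<'E'
from h import *
print('knob',inv(at_z('top',243+447.5/6-.5,140+407.5/6-.5,.082)))
go([.590,.2132,.13],98.9)
E
```

```text
knob [-111.64205412    0.60366167]
t 7.72 pos [ 0.4381 -0.0391  0.1673] yaw 98.6 tilt [-1.    -0.001 -0.   ] shift [ 37.1 226.7 188. ] rotvec [-0.005 -0.     0.001] f [ 0.  -0.3  0.2] gap 0.0855 q6 -1.97
```

```bash
python3 -m creep '[[1,0,45,38,0,0,0],[1,0,91,76,0,0,0],[1,0,136,113,0,0,0],[1,20,182,151,0,0,0],[1,37,227,188,0,0,0]]' 20
python3 -m creep '[[1,0,0,0,0,0,0],[1,0,0,0,0,0,0],[1,0,0,0,0,0,0],[1,0,0,0,0,0,0],[1,0,0,0,0,0,0]]' 20
python3 -c "
from h import *
go([.590,.2132,.03],98.9)
im=ctrl.camera('side');cv2.imwrite('pics/s4.png',cv2.resize(im[140:320,140:300],None,fx=3.3,fy=3.3,interpolation=cv2.INTER_CUBIC))"
```

```text
t: 8.35
position: [0.5926, 0.2123, 0.1295]
eef_rot: [0.705, -0.052, 0.705, 0.051]
ft_force: [0.1, -0.5, -0.2]
finger_gap: 0.0854
t: 8.98
position: [0.5905, 0.2125, 0.1311]
eef_rot: [0.705, -0.052, 0.705, 0.052]
ft_force: [0.4, -0.3, -0.2]
finger_gap: 0.0852
t 8.97 pos [0.5905 0.2125 0.1311] yaw 98.5 tilt [-1.    -0.     0.001] shift [101.1   0.8  -0.5] rotvec [-0.008  0.001  0.   ] f [ 0.4 -0.3 -0.2] gap 0.0852 q6 -1.48
```

View pics/s4.png

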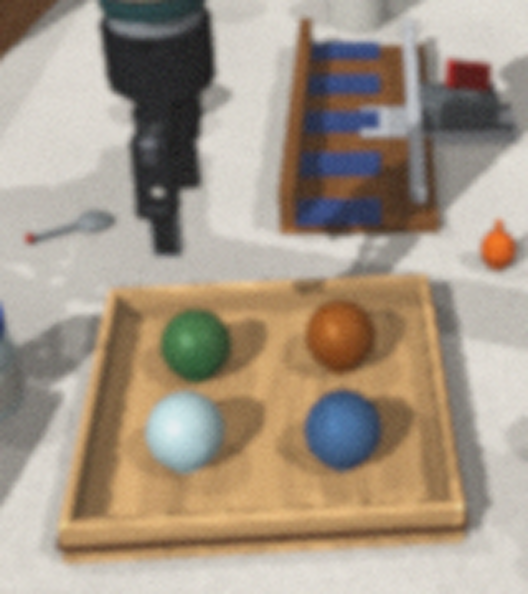

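The side view shows the gripper above green, the bar back and the knob turned. Going down to grasp.

```bash
python3 -m creep '[[1,35,1,-0.5,0,0,0],[1,70,1,-0.5,0,0,0],[1,90,1,-0.5,0,0,0],[1,101,1,-0.5,0,0,0],[1,101,1,-0.5,0,0,0]]' 20
python3 -m creep '[[0.7,0,0,0,0,0,0],[0.62,0,0,0,0,0,0],[0.5,0,0,0,0,0,0],[0.5,0,0,0,0,0,0],[0.5,0,0,0,0,0,0]]' 20
python3 -c "
from h import *
go([.590,.2132,.03],98.9)"
```

```text
t: 9.65
position: [0.5897, 0.214, 0.029]
eef_rot: [0.705, -0.053, 0.705, 0.052]
ft_force: [0.3, -0.7, 0.1]
finger_gap: 0.0854
t: 10.28
position: [0.5913, 0.2126, 0.0316]
eef_rot: [0.706, -0.054, 0.704, 0.052]
ft_force: [-0.2, -4.2, 6.6]
finger_gap: 0.0509
t 10.28 pos [0.5913 0.2126 0.0316] yaw 98.6 tilt [-1.    -0.003  0.003] shift [ 1.6  0.8 -1.2] rotvec [-0.006  0.003  0.003] f [-0.2 -4.2  6.6] gap 0.0509 q6 -1.48
```

```bash
python3 -m creep '[[0.5,-6,0,0,0,0,0],[0.5,-12,0,0,0,0,0],[0.5,-20,0,0,0,0,0],[0.5,-20,0,0,0,0,0],[0.5,-20,0,0,0,0,0]]' 20
python3 -c "
from h import *
go([.590,.2132,.03],98.9)
im=ctrl.camera('side');cv2.imwrite('pics/s5.png',cv2.resize(im[190:290,150:270],None,fx=5,fy=5,interpolation=cv2.INTER_CUBIC))"
```

```text
t: 10.9
position: [0.5898, 0.2142, 0.0493]
eef_rot: [0.705, -0.053, 0.705, 0.053]
ft_force: [-0.3, 0.1, -1.2]
finger_gap: 0.0512
t 10.9 pos [0.5898 0.2142 0.0493] yaw 98.5 tilt [-1. -0. -0.] shift [19.3 -1.   0.1] rotvec [-0.007 -0.     0.   ] f [-0.3  0.1 -1.2] gap 0.0512 q6 -1.48
```

View pics/s5.png

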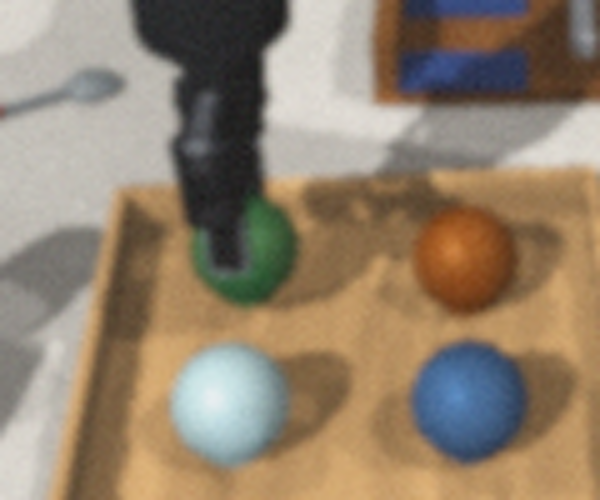

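```bash
python3 -c "
from h import *
p=np.array(st()['position']); 
print('ball obs',(150+245/5,190+250/5),'finger obs',(150+228/5,190+245/5))
print(proj('side',p+[0,0,.007]),proj('side',p+[-.0052,.033,.0]),proj('side',[.59,.2132,.056]))
ctrl.camera('side');print(blobs('side',['green'],.1))
"
```

```text
ball obs (199.0, 240.0) finger obs (195.6, 239.0)
[197.12192711 238.09438851] [195.58560608 248.60107285] [197.10891215 237.90206028]
{'green': [(0.56, np.float64(200.0), np.float64(240.7), 266), (0.41, np.float64(289.8), np.float64(214.9), 115)]}
```

Green has been lifted and is held. I'll carry it to pocket 1.

```bash
python3 -m creep '[[0.5,-50,0,0,0,0,0],[0.5,-95,-20,0,0,0,0],[0.5,-100,-75,0,0,0,0],[0.5,-100,-135,0,0,0,0],[0.5,-100,-195,0,0,0,0]]' 20
python3 -c "
from h import *
go(W((31,-135,150)),98.9)"
```

```text
t: 11.68
position: [0.6189, 0.0198, 0.1495]
eef_rot: [0.705, -0.053, 0.705, 0.053]
ft_force: [0.7, 0.6, -0.7]
finger_gap: 0.0511
t 11.68 pos [0.6189 0.0198 0.1495] yaw 98.6 tilt [-1. -0.  0.] shift [  -0.5 -347.4  -89.1] rotvec [-0.006  0.     0.   ] f [ 0.7  0.6 -0.7] gap 0.0511 q6 -1.8
```

```bash
python3 -m creep '[[0.5,0,-58,-15,0,0,0],[0.5,0,-116,-30,0,0,0],[0.5,0,-174,-45,0,0,0],[0.5,0,-232,-60,0,0,0],[0.5,0,-290,-74,0,0,0]]' 20
python3 -c "
from h import *
go(W((31,-135,150)),98.9)"
```

```text
t: 12.3
position: [0.5881, -0.2783, 0.1492]
eef_rot: [0.705, -0.052, 0.705, 0.053]
ft_force: [0.3, -0.3, -0.6]
finger_gap: 0.0506
t 12.3 pos [ 0.5881 -0.2783  0.1492] yaw 98.5 tilt [-1.  0. -0.] shift [ -0.8 -57.3 -14.2] rotvec [-0.007 -0.    -0.   ] f [ 0.3 -0.3 -0.6] gap 0.0506 q6 -2.27
```

```bash
python3 -m creep '[[0.5,0,-40,-10,0,0,0],[0.5,0,-57,-14,0,0,0],[0.5,40,-57,-14,0,0,0],[0.5,80,-57,-14,0,0,0],[0.5,105,-57,-14,0,0,0]]' 20
python3 -m creep '[[0.5,0,0,0,0,0,0],[0.5,3,0,0,0,0,0],[0.5,6,0,0,0,0,0],[0.5,8,0,0,0,0,0],[0.5,9,0,0,0,0,0]]' 20
python3 -c "
from h import *
go(W((31,-135,33)),98.9)
im=ctrl.camera('side');cv2.imwrite('pics/s6.png',cv2.resize(im[120:220,200:320],None,fx=5,fy=5,interpolation=cv2.INTER_CUBIC))"
```

```text
t: 12.92
position: [0.5823, -0.3329, 0.0421]
eef_rot: [0.704, -0.052, 0.706, 0.054]
ft_force: [0.1, 1.0, -0.7]
finger_gap: 0.0512
t: 13.55
position: [0.5833, -0.335, 0.0359]
eef_rot: [0.705, -0.053, 0.705, 0.052]
ft_force: [0.1, 0.2, -2.0]
finger_gap: 0.0509
t 13.55 pos [ 0.5833 -0.335   0.0359] yaw 98.5 tilt [-1.    -0.001  0.   ] shift [ 2.9 -1.9 -1.1] rotvec [-0.007  0.     0.001] f [ 0.1  0.2 -2. ] gap 0.0509 q6 -2.34
```

View pics/s6.png

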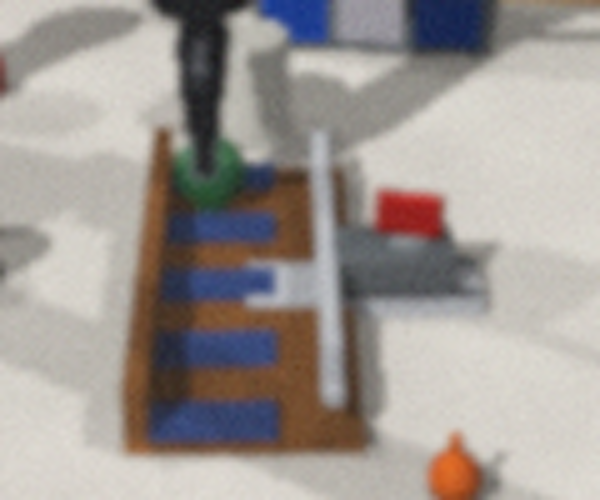

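The picture shows green over pocket 1, close to the wall. I'll lower it the last 2-3 mm and open.

```bash
python3 -m creep '[[0.5,1,0,0,0,0,0],[0.5,2,0,0,0,0,0],[0.5,2.5,0,0,0,0,0],[0.5,2.5,0,0,0,0,0],[0.5,2.5,0,0,0,0,0]]' 20
python3 -m creep '[[0.75,0,0,0,0,0,0],[0.8,0,0,0,0,0,0],[0.9,0,0,0,0,0,0],[0.9,-20,0,0,0,0,0],[0.9,-60,0,0,0,0,0]]' 20
python3 -c "
from h import *
go(W((20,-100,150)),98.9)"
```

```text
t: 14.22
position: [0.5834, -0.335, 0.0338]
eef_rot: [0.705, -0.053, 0.705, 0.052]
ft_force: [-1.2, 1.1, 5.7]
finger_gap: 0.0512
t: 14.85
position: [0.5819, -0.3341, 0.0912]
eef_rot: [0.704, -0.051, 0.707, 0.054]
ft_force: [0.5, 0.2, -0.2]
finger_gap: 0.0769
t 14.85 pos [ 0.5819 -0.3341  0.0912] yaw 98.5 tilt [-1.     0.003 -0.004] shift [-58.6  32.1 -11.2] rotvec [-0.007 -0.004 -0.004] f [ 0.5  0.2 -0.2] gap 0.0769 q6 -2.34
```

```bash
python3 -m creep '[[1,-50,10,0,0,0,0],[1,-59,60,-5,0,0,0],[1,-59,120,-15,0,0,0],[1,-59,180,-25,0,0,0],[1,-59,240,-35,0,0,0]]' 20
python3 - <<'E'
from h import *
ctrl.camera('side'); print('side',blobs('side'))
ctrl.camera('top'); b=blobs('top'); print(b)
go([.4805,.1876,.13],98.9)
E
```

```text
t: 15.48
position: [0.5123, -0.1011, 0.1519]
eef_rot: [0.705, -0.052, 0.705, 0.052]
ft_force: [0.2, 0.0, 0.8]
finger_gap: 0.0852
side {'clear': [(0.85, np.float64(194.9), np.float64(270.1), 424), (0.32, np.float64(253.8), np.float64(180.7), 3141)], 'green': [(0.57, np.float64(240.9), np.float64(154.9), 148)], 'amber': [(0.86, np.float64(325.6), np.float64(327.7), 664), (0.81, np.float64(279.7), np.float64(343.1), 734), (0.69, np.float64(241.9), np.float64(242.3), 379), (0.66, np.float64(360.9), np.float64(294.9), 569), (0.61, np.float64(314.6), np.float64(268.2), 445)], 'blue': [(0.89, np.float64(243.0), np.float64(269.5), 447)]}
{'clear': [(0.48, np.float64(157.2), np.float64(167.0), 207)], 'green': [(0.78, np.float64(344.6), np.float64(159.5), 212)], 'amber': [(0.68, np.float64(193.4), np.float64(192.3), 194), (0.67, np.float64(109.0), np.float64(232.0), 212), (0.64, np.float64(154.2), np.float64(279.7), 222), (0.6, np.float64(124.3), np.float64(257.8), 254), (0.54, np.float64(175.1), np.float64(248.8), 200), (0.48, np.float64(344.5), np.float64(159.6), 208)], 'blue': [(0.49, np.float64(162.5), np.float64(199.6), 212)]}
t 15.97 pos [ 0.5135 -0.1039  0.1517] yaw 98.4 tilt [-1. -0. -0.] shift [ 21.7 293.2  10.1] rotvec [-0.008 -0.     0.   ] f [-0.1  0.   0.3] gap 0.0854 q6 -2.05
```

```bash
python3 -m creep '[[1,0,60,2,-0.008,0,0],[1,0,120,4,-0.008,0,0],[1,0,180,6,-0.008,0,0],[1,0,240,8,-0.008,0,0],[1,10,293,10,-0.008,0,0]]' 20
python3 -m creep '[[1,10,0,0,0,0,0],[1,10,0,0,0,0,0],[1,10,0,0,0,0,0],[1,10,0,0,0,0,0],[1,10,0,0,0,0,0]]' 20
python3 - <<'E'
from h import *
print('green in rack',inv(at_z('top',344.6,159.5,.038)), inv(tri((240.9,154.9),(344.6,159.5))))
go([.4805,.1876,.03],98.9)
E
```

```text
t: 16.6
position: [0.4805, 0.1901, 0.1424]
eef_rot: [0.706, -0.055, 0.704, 0.055]
ft_force: [0.7, 0.1, 0.3]
finger_gap: 0.0855
t: 17.23
position: [0.48, 0.1877, 0.1323]
eef_rot: [0.705, -0.055, 0.705, 0.055]
ft_force: [0.7, -0.1, 0.0]
finger_gap: 0.0854
green in rack [  33.12115601 -130.69787634] [  32.210945   -131.35070176]
t 17.23 pos [0.48   0.1877 0.1323] yaw 98.9 tilt [-1.    -0.     0.001] shift [102.3  -0.2   0.4] rotvec [-0.     0.001  0.   ] f [ 0.7 -0.1  0. ] gap 0.0854 q6 -1.49
```

```bash
python3 -m creep '[[1,35,0,0,0,0,0],[1,70,0,0,0,0,0],[1,92,0,0,0,0,0],[1,102,0,0,0,0,0],[1,102,0,0,0,0,0]]' 20
python3 -m creep '[[0.7,0,0,0,0,0,0],[0.62,0,0,0,0,0,0],[0.5,0,0,0,0,0,0],[0.5,0,0,0,0,0,0],[0.5,0,0,0,0,0,0]]' 20
python3 -m creep '[[0.5,-10,0,0,0,0,0],[0.5,-20,0,0,0,0,0],[0.5,-20,0,0,0,0,0],[0.5,-20,0,0,0,0,0],[0.5,-20,0,0,0,0,0]]' 20
python3 - <<'E'
from h import *
go(W((29,-45,150)),98.9)
ctrl.camera('side'); print(blobs('side',['amber']))
E
```

```text
t: 17.85
position: [0.4795, 0.1883, 0.0298]
eef_rot: [0.705, -0.055, 0.705, 0.055]
ft_force: [0.2, -0.5, 0.3]
finger_gap: 0.0854
t: 18.48
position: [0.4813, 0.1865, 0.0324]
eef_rot: [0.706, -0.058, 0.703, 0.055]
ft_force: [0.1, -7.8, 12.4]
finger_gap: 0.0504
t: 19.1
position: [0.4791, 0.1885, 0.0495]
eef_rot: [0.705, -0.055, 0.705, 0.055]
ft_force: [-0.5, -0.4, -1.4]
finger_gap: 0.0503
t 19.1 pos [0.4791 0.1885 0.0495] yaw 99.0 tilt [-1.    -0.    -0.001] shift [-100.5 -445.3   18. ] rotvec [ 0.001 -0.001  0.   ] f [-0.5 -0.4 -1.4] gap 0.0503 q6 -1.49
{'amber': [(0.82, np.float64(243.6), np.float64(240.0), 206), (0.78, np.float64(361.0), np.float64(294.9), 552), (0.6, np.float64(314.7), np.float64(268.1), 462), (0.57, np.float64(325.3), np.float64(327.8), 675)]}
```

```bash
python3 -m creep '[[0.5,-50,0,0,0,0,0],[0.5,-95,-20,0,0,0,0],[0.5,-100,-78,4,0,0,0],[0.5,-100,-138,6,0,0,0],[0.5,-100,-198,8,0,0,0]]' 20
python3 -m creep '[[0.5,0,-60,2,0,0,0],[0.5,0,-120,4,0,0,0],[0.5,0,-180,6,0,0,0],[0.5,0,-230,9,0,0,0],[0.5,0,-247,10,0,0,0]]' 20
python3 - <<'E'
from h import *
go(W((29,-45,44)),98.9)
E
```

```text
t: 19.82
position: [0.5185, -0.0074, 0.1501]
eef_rot: [0.705, -0.056, 0.705, 0.056]
ft_force: [1.4, 0.5, -1.0]
finger_gap: 0.0505
t: 20.45
position: [0.567, -0.2514, 0.1492]
eef_rot: [0.705, -0.054, 0.705, 0.054]
ft_force: [0.4, 0.4, -1.1]
finger_gap: 0.0505
t 20.45 pos [ 0.567  -0.2514  0.1492] yaw 98.8 tilt [-1. -0. -0.] shift [1.052e+02 3.000e+00 1.000e-01] rotvec [-0.002 -0.     0.   ] f [ 0.4  0.4 -1.1] gap 0.0505 q6 -2.25
```

```bash
python3 -m creep '[[0.5,30,2,0,0,0,0],[0.5,65,2,0,0,0,0],[0.5,95,2,0,0,0,0],[0.5,104,2,0,0,0,0],[0.5,107,2,0,0,0,0]]' 20
python3 -m creep '[[0.5,3,0,0,0,0,0],[0.5,5,0,0,0,0,0],[0.5,7,0,0,0,0,0],[0.5,8,0,0,0,0,0],[0.5,8,0,0,0,0,0]]' 20
python3 -c "
from h import *
go(W((29,-45,34)),98.9)"
```

```text
t: 21.08
position: [0.5665, -0.2458, 0.0429]
eef_rot: [0.705, -0.055, 0.705, 0.056]
ft_force: [0.6, -0.2, -0.2]
finger_gap: 0.0507
t: 21.7
position: [0.5664, -0.2463, 0.035]
eef_rot: [0.705, -0.055, 0.705, 0.055]
ft_force: [-0.0, -0.4, -0.7]
finger_gap: 0.0505
t 21.7 pos [ 0.5664 -0.2463  0.035 ] yaw 99.0 tilt [-1. -0. -0.] shift [ 1.  -2.1 -0.2] rotvec [ 0.001 -0.     0.   ] f [-0.  -0.4 -0.7] gap 0.0505 q6 -2.25
```

```bash
python3 -m creep '[[0.5,1,0,0,0,0,0],[0.5,1.5,0,0,0,0,0],[0.5,2,0,0,0,0,0],[0.5,2,0,0,0,0,0],[0.5,2,0,0,0,0,0]]' 20
python3 -m creep '[[0.75,0,0,0,0,0,0],[0.8,0,0,0,0,0,0],[0.9,0,0,0,0,0,0],[0.9,-20,0,0,0,0,0],[0.9,-60,0,0,0,0,0]]' 20
python3 -m creep '[[1,-50,0,0,0,0,0],[1,-60,60,0,0,0,0],[1,-60,120,-5,0,0,0],[1,-60,180,-10,0,0,0],[1,-60,240,-15,0,0,0]]' 20
python3 - <<'E'
from h import *
ctrl.camera('side'); bs=blobs('side'); print('side',bs)
ctrl.camera('top'); b=blobs('top'); print(b)
go([.4587,.2915,.13],98.9)
E
```

```text
t: 22.32
position: [0.5668, -0.2463, 0.0347]
eef_rot: [0.705, -0.056, 0.704, 0.055]
ft_force: [-1.8, 2.3, 9.0]
finger_gap: 0.0505
t: 22.95
position: [0.565, -0.2455, 0.0914]
eef_rot: [0.703, -0.054, 0.706, 0.056]
ft_force: [-0.3, -1.1, -0.3]
finger_gap: 0.0769
t: 23.58
position: [0.5136, -0.0099, 0.1529]
eef_rot: [0.705, -0.055, 0.705, 0.055]
ft_force: [-0.2, -0.1, -0.4]
finger_gap: 0.0851
side {'clear': [(0.89, np.float64(195.4), np.float64(269.8), 439), (0.45, np.float64(188.0), np.float64(168.7), 380)], 'green': [(0.56, np.float64(131.2), np.float64(248.9), 959)], 'amber': [(0.89, np.float64(314.6), np.float64(267.8), 403), (0.89, np.float64(360.9), np.float64(295.0), 521), (0.79, np.float64(325.5), np.float64(327.8), 618), (0.77, np.float64(279.8), np.float64(343.1), 664), (0.52, np.float64(241.7), np.float64(166.3), 118)], 'blue': [(0.9, np.float64(242.7), np.float64(269.5), 476)]}
{'clear': [(0.73, np.float64(319.0), np.float64(165.2), 213), (0.72, np.float64(315.1), np.float64(180.2), 4067), (0.5, np.float64(156.9), np.float64(167.0), 207)], 'green': [(0.6, np.float64(344.7), np.float64(159.8), 202)], 'amber': [(0.79, np.float64(174.9), np.float64(248.5), 232), (0.69, np.float64(319.0), np.float64(165.0), 183), (0.67, np.float64(109.0), np.float64(232.0), 178), (0.62, np.float64(154.1), np.float64(279.4), 238), (0.61, np.float64(306.7), np.float64(111.7), 375), (0.58, np.float64(124.3), np.float64(257.4), 203)], 'blue': [(0.54, np.float64(162.2), np.float64(199.6), 201)]}
t 24.07 pos [ 0.5146 -0.0128  0.1528] yaw 98.9 tilt [-1. -0. -0.] shift [ 22.7 309.3  -8.3] rotvec [-0.001 -0.     0.   ] f [ 0.1  0.6 -0.8] gap 0.0856 q6 -1.89
```

```bash
python3 -m creep '[[1,0,60,-2,0,0,0],[1,0,120,-4,0,0,0],[1,0,180,-6,0,0,0],[1,0,240,-8,0,0,0],[1,10,300,-8,0,0,0]]' 20
python3 -m creep '[[1,12,9,0,0,0,0],[1,12,9,0,0,0,0],[1,12,9,0,0,0,0],[1,12,9,0,0,0,0],[1,12,9,0,0,0,0]]' 20
python3 - <<'E'
from h import *
print('amber in rack',inv(at_z('top',319,165.1,.038)))
go([.4588,.2915,.03],98.9)
E
```

```text
t: 24.7
position: [0.4604, 0.2849, 0.1435]
eef_rot: [0.706, -0.055, 0.704, 0.055]
ft_force: [1.0, 0.1, -1.2]
finger_gap: 0.0856
t: 25.32
position: [0.4586, 0.2915, 0.1314]
eef_rot: [0.705, -0.055, 0.705, 0.055]
ft_force: [-0.3, -0.6, 0.0]
finger_gap: 0.0856
amber in rack [ 29.5035608  -40.33645471]
t 25.32 pos [0.4586 0.2915 0.1314] yaw 98.9 tilt [-1.     0.     0.001] shift [ 1.014e+02 -0.000e+00  1.000e-01] rotvec [-0.     0.001 -0.   ] f [-0.3 -0.6  0. ] gap 0.0856 q6 -1.29
```

```bash
python3 -m creep '[[1,35,0,0,0,0,0],[1,70,0,0,0,0,0],[1,92,0,0,0,0,0],[1,101,0,0,0,0,0],[1,101,0,0,0,0,0]]' 20
python3 -m creep '[[0.7,0,0,0,0,0,0],[0.62,0,0,0,0,0,0],[0.5,0,0,0,0,0,0],[0.5,0,0,0,0,0,0],[0.5,0,0,0,0,0,0]]' 20
python3 -m creep '[[0.5,-10,0,0,0,0,0],[0.5,-20,0,0,0,0,0],[0.5,-20,0,0,0,0,0],[0.5,-20,0,0,0,0,0],[0.5,-20,0,0,0,0,0]]' 20
python3 - <<'E'
from h import *
go(W((29,43,150)),98.9)
ctrl.camera('side'); print(blobs('side',['blue']))
E
```

```text
t: 25.95
position: [0.4582, 0.2922, 0.0299]
eef_rot: [0.705, -0.055, 0.705, 0.055]
ft_force: [0.1, -0.7, 0.7]
finger_gap: 0.0853
t: 26.58
position: [0.4593, 0.2905, 0.032]
eef_rot: [0.706, -0.057, 0.704, 0.055]
ft_force: [0.5, -7.0, 9.7]
finger_gap: 0.051
t: 27.2
position: [0.4577, 0.2923, 0.0495]
eef_rot: [0.705, -0.056, 0.705, 0.055]
ft_force: [-0.6, -0.1, -1.6]
finger_gap: 0.0506
t 27.2 pos [0.4577 0.2923 0.0495] yaw 99.0 tilt [-1.    -0.    -0.001] shift [-100.4 -463.2   23.1] rotvec [ 0.002 -0.001  0.   ] f [-0.6 -0.1 -1.6] gap 0.0506 q6 -1.29
{'blue': [(0.67, np.float64(244.8), np.float64(267.1), 279)]}
```

```bash
python3 -m creep '[[0.5,-50,0,0,0,0,0],[0.5,-95,-20,0,0,0,0],[0.5,-100,-78,4,0,0,0],[0.5,-100,-138,7,0,0,0],[0.5,-100,-198,10,0,0,0]]' 20
python3 -m creep '[[0.5,0,-60,3,0,0,0],[0.5,0,-120,6,0,0,0],[0.5,0,-180,9,0,0,0],[0.5,0,-240,12,0,0,0],[0.5,0,-265,13,0,0,0]]' 20
python3 - <<'E'
from h import *
go(W((29,43,44)),98.9)
E
```

```text
t: 27.92
position: [0.4991, 0.0969, 0.1501]
eef_rot: [0.705, -0.056, 0.705, 0.056]
ft_force: [1.0, -0.6, -1.7]
finger_gap: 0.0503
t: 28.55
position: [0.5535, -0.1647, 0.1495]
eef_rot: [0.705, -0.055, 0.705, 0.054]
ft_force: [0.2, 0.2, -1.2]
finger_gap: 0.0507
t 28.55 pos [ 0.5535 -0.1647  0.1495] yaw 98.8 tilt [-1.    -0.001  0.   ] shift [ 1.055e+02  3.300e+00 -1.000e-01] rotvec [-0.002  0.     0.001] f [ 0.2  0.2 -1.2] gap 0.0507 q6 -2.13
```

```bash
python3 -m creep '[[0.5,30,1,0,0,0,0],[0.5,65,1,0,0,0,0],[0.5,95,1,0,0,0,0],[0.5,104,1,0,0,0,0],[0.5,107,1,0,0,0,0]]' 20
python3 -m creep '[[0.5,3,0,0,0,0,0],[0.5,5,0,0,0,0,0],[0.5,7,0,0,0,0,0],[0.5,8,0,0,0,0,0],[0.5,8,0,0,0,0,0]]' 20
python3 -m creep '[[0.5,1,0,0,0,0,0],[0.5,1.5,0,0,0,0,0],[0.5,2,0,0,0,0,0],[0.5,2,0,0,0,0,0],[0.5,2,0,0,0,0,0]]' 20
python3 -c "
from h import *
go(W((29,43,34)),98.9)"
```

```text
t: 29.18
position: [0.553, -0.16, 0.0429]
eef_rot: [0.705, -0.055, 0.705, 0.056]
ft_force: [0.9, -0.8, -1.1]
finger_gap: 0.0503
t: 29.8
position: [0.5529, -0.1604, 0.035]
eef_rot: [0.705, -0.055, 0.705, 0.055]
ft_force: [1.1, 0.2, -1.7]
finger_gap: 0.0506
t: 30.42
position: [0.5534, -0.1604, 0.0343]
eef_rot: [0.705, -0.056, 0.704, 0.055]
ft_force: [-0.7, 1.6, 7.8]
finger_gap: 0.051
t 30.43 pos [ 0.5534 -0.1604  0.0343] yaw 99.0 tilt [-1.    -0.001  0.001] shift [ 0.3 -1.1 -0.6] rotvec [0.001 0.001 0.001] f [-0.7  1.6  7.8] gap 0.051 q6 -2.13
```

```bash
python3 -m creep '[[0.75,0,0,0,0,0,0],[0.8,0,0,0,0,0,0],[0.9,0,0,0,0,0,0],[0.9,-20,0,0,0,0,0],[0.9,-60,0,0,0,0,0]]' 20
python3 -m creep '[[1,-50,0,0,0,0,0],[1,-60,60,5,0,0,0],[1,-60,120,20,0,0,0],[1,-60,180,40,0,0,0],[1,-60,230,60,0,0,0]]' 20
python3 - <<'E'
from h import *
ctrl.camera('side'); bs=blobs('side'); print('side',bs)
ctrl.camera('top'); b=blobs('top'); print(b)
go([.569,.3102,.13],98.9)
E
```

```text
t: 31.05
position: [0.5514, -0.1598, 0.0917]
eef_rot: [0.703, -0.055, 0.706, 0.056]
ft_force: [-0.2, -0.1, 0.0]
finger_gap: 0.0768
t: 31.68
position: [0.5761, 0.0783, 0.153]
eef_rot: [0.705, -0.055, 0.705, 0.055]
ft_force: [-0.5, 0.1, 1.2]
finger_gap: 0.0856
side {'clear': [(0.79, np.float64(195.2), np.float64(269.8), 449), (0.34, np.float64(274.0), np.float64(169.4), 555)], 'green': [(0.43, np.float64(241.1), np.float64(152.7), 124)], 'amber': [(0.95, np.float64(325.7), np.float64(327.5), 672), (0.83, np.float64(279.5), np.float64(343.2), 705), (0.65, np.float64(314.8), np.float64(268.4), 427), (0.63, np.float64(241.1), np.float64(163.5), 142), (0.6, np.float64(361.2), np.float64(295.0), 539), (0.49, np.float64(255.6), np.float64(182.2), 2789)], 'blue': []}
{'clear': [(0.77, np.float64(156.7), np.float64(167.4), 204), (0.35, np.float64(306.5), np.float64(111.9), 425)], 'green': [(0.78, np.float64(344.1), np.float64(159.7), 199)], 'amber': [(0.77, np.float64(174.3), np.float64(248.7), 206), (0.76, np.float64(109.0), np.float64(232.4), 215), (0.73, np.float64(318.8), np.float64(165.1), 206), (0.63, np.float64(153.9), np.float64(279.5), 217), (0.55, np.float64(123.8), np.float64(257.6), 205)], 'blue': [(0.72, np.float64(294.2), np.float64(169.8), 174)]}
t 32.17 pos [0.5761 0.0749 0.1529] yaw 98.9 tilt [-1. -0. -0.] shift [ 22.9 233.6  29.2] rotvec [-0.001 -0.     0.   ] f [ 0.1 -1.1  0.3] gap 0.0855 q6 -1.72
```

```bash
python3 -m creep '[[1,0,55,7,0,0,0],[1,0,110,14,0,0,0],[1,0,165,21,0,0,0],[1,0,215,29,0,0,0],[1,23,234,29,0,0,0]]' 20
python3 -m creep '[[1,0,0,0,0,0,0],[1,0,0,0,0,0,0],[1,0,0,0,0,0,0],[1,0,0,0,0,0,0],[1,0,0,0,0,0,0]]' 20
python3 - <<'E'
from h import *
print('rack: green',inv(at_z('top',344.1,159.7,.038)),'amber',inv(at_z('top',318.8,165.1,.038)),'blue',inv(at_z('top',294.2,169.8,.038)))
go([.569,.3102,.03],98.9)
E
```

```text
t: 32.8
position: [0.5701, 0.3147, 0.1316]
eef_rot: [0.707, -0.055, 0.703, 0.057]
ft_force: [-0.4, -0.9, 0.4]
finger_gap: 0.0853
t: 33.42
position: [0.5687, 0.3113, 0.1304]
eef_rot: [0.705, -0.055, 0.705, 0.055]
ft_force: [-0.7, -0.2, 0.1]
finger_gap: 0.0853
rack: green [  32.74286464 -128.8710025 ] amber [ 29.62353466 -39.6596542 ] blue [28.46232082 46.45369683]
t 33.42 pos [0.5687 0.3113 0.1304] yaw 98.9 tilt [-1.     0.     0.001] shift [100.4  -1.2   0. ] rotvec [ 0.001  0.001 -0.   ] f [-0.7 -0.2  0.1] gap 0.0853 q6 -1.33
```

```bash
python3 -m creep '[[1,35,-1,0,0,0,0],[1,70,-1,0,0,0,0],[1,91,-1,0,0,0,0],[1,100,-1,0,0,0,0],[1,100,-1,0,0,0,0]]' 20
python3 -m creep '[[0.7,0,0,0,0,0,0],[0.62,0,0,0,0,0,0],[0.5,0,0,0,0,0,0],[0.5,0,0,0,0,0,0],[0.5,0,0,0,0,0,0]]' 20
python3 -m creep '[[0.5,-10,0,0,0,0,0],[0.5,-20,0,0,0,0,0],[0.5,-20,0,0,0,0,0],[0.5,-20,0,0,0,0,0],[0.5,-20,0,0,0,0,0]]' 20
python3 - <<'E'
from h import *
go(W((29,133,150)),98.9)
ctrl.camera('side'); print(blobs('side',['clear']))
E
```

```text
t: 34.05
position: [0.5685, 0.3108, 0.0298]
eef_rot: [0.705, -0.055, 0.705, 0.055]
ft_force: [0.3, -0.3, -0.1]
finger_gap: 0.0851
t: 34.67
position: [0.57, 0.309, 0.0324]
eef_rot: [0.706, -0.057, 0.704, 0.055]
ft_force: [-0.1, -5.4, 8.2]
finger_gap: 0.0508
t: 35.3
position: [0.5681, 0.3108, 0.0494]
eef_rot: [0.705, -0.056, 0.705, 0.055]
ft_force: [-0.5, -0.3, -0.4]
finger_gap: 0.0506
t 35.3 pos [0.5681 0.3108 0.0494] yaw 99.0 tilt [-1.    -0.    -0.001] shift [-100.4 -374.2  -88.8] rotvec [ 0.002 -0.001  0.   ] f [-0.5 -0.3 -0.4] gap 0.0506 q6 -1.33
{'clear': [(0.61, np.float64(197.3), np.float64(267.2), 268), (0.51, np.float64(274.5), np.float64(171.4), 569)]}
```

```bash
python3 -m creep '[[0.5,-50,0,0,0,0,0],[0.5,-95,-20,-5,0,0,0],[0.5,-100,-74,-20,0,0,0],[0.5,-100,-132,-35,0,0,0],[0.5,-100,-190,-48,0,0,0]]' 20
python3 -m creep '[[0.5,0,-58,-13,0,0,0],[0.5,0,-116,-26,0,0,0],[0.5,0,-160,-36,0,0,0],[0.5,0,-183,-41,0,0,0],[0.5,0,-183,-41,0,0,0]]' 20
python3 - <<'E'
from h import *
go(W((29,133,44)),98.9)
E
```

```text
t: 36.02
position: [0.5503, 0.1142, 0.15]
eef_rot: [0.705, -0.056, 0.705, 0.056]
ft_force: [0.5, 0.2, -1.7]
finger_gap: 0.0503
t: 36.65
position: [0.5387, -0.0731, 0.1498]
eef_rot: [0.705, -0.054, 0.705, 0.054]
ft_force: [-0.1, 0.6, -1.0]
finger_gap: 0.0505
t 36.65 pos [ 0.5387 -0.0731  0.1498] yaw 98.8 tilt [-1. -0. -0.] shift [105.8   0.4   0.3] rotvec [-0.002 -0.     0.   ] f [-0.1  0.6 -1. ] gap 0.0505 q6 -1.99
```

```bash
python3 -m creep '[[0.5,30,-1,0,0,0,0],[0.5,65,-1,0,0,0,0],[0.5,95,-1,0,0,0,0],[0.5,104,-1,0,0,0,0],[0.5,107,-1,0,0,0,0]]' 20
python3 -m creep '[[0.5,3,0,0,0,0,0],[0.5,5,0,0,0,0,0],[0.5,7,0,0,0,0,0],[0.5,8,0,0,0,0,0],[0.5,8,0,0,0,0,0]]' 20
python3 -m creep '[[0.5,1,0,0,0,0,0],[0.5,1.5,0,0,0,0,0],[0.5,2,0,0,0,0,0],[0.5,2,0,0,0,0,0],[0.5,2,0,0,0,0,0]]' 20
python3 -c "
from h import *
go(W((29,133,34)),98.9)"
```

```text
t: 37.28
position: [0.5393, -0.0718, 0.0429]
eef_rot: [0.705, -0.056, 0.705, 0.056]
ft_force: [-0.1, 0.2, 0.4]
finger_gap: 0.0506
t: 37.9
position: [0.5389, -0.0725, 0.035]
eef_rot: [0.705, -0.055, 0.705, 0.055]
ft_force: [-0.4, -0.6, -0.7]
finger_gap: 0.0502
t: 38.52
position: [0.5395, -0.0724, 0.0345]
eef_rot: [0.705, -0.055, 0.704, 0.055]
ft_force: [-1.3, 1.2, 9.8]
finger_gap: 0.0505
t 38.52 pos [ 0.5395 -0.0724  0.0345] yaw 99.0 tilt [-1.    -0.001  0.001] shift [ 0.5 -0.1 -0.6] rotvec [0.001 0.001 0.001] f [-1.3  1.2  9.8] gap 0.0505 q6 -1.99
```

```bash
python3 -m creep '[[0.75,0,0,0,0,0,0],[0.8,0,0,0,0,0,0],[0.9,0,0,0,0,0,0],[0.9,-20,0,0,0,0,0],[0.9,-60,0,0,0,0,0]]' 20
python3 -m creep '[[1,-50,0,0,0,0,0],[0.5,-60,50,-10,0,0,0],[0.5,-60,100,-40,0,0,0],[0.5,-60,140,-70,0,0,0],[0.5,-60,140,-70,0,0,0]]' 40
python3 - <<'E'
from h import *
im=ctrl.camera('top'); cv2.imwrite('pics/t7.png',cv2.resize(im[140:235,243:376],None,fx=6,fy=6,interpolation=cv2.INTER_CUBIC))
b=blobs('top'); 
for f in b:
    for c,u,v,n in b[f]:
        q=inv(at_z('top',u,v,.038))
        if abs(q[0])<100 and abs(q[1])<220: print(f,c,n,q.round(1))
hsv=cv2.cvtColor(im,cv2.COLOR_BGR2HSV)
m=cv2.inRange(hsv,(0,150,90),(5,255,255))|cv2.inRange(hsv,(172,150,90),(180,255,255)); m[:,:300]=0;m[:,335:]=0;m[:170]=0;m[230:]=0
v,u=np.nonzero(m); k=at_z('top',u.mean(),v.mean(),.082); print('knob',len(u),k,inv(k)); r=cv2.minAreaRect(np.c_[u,v].astype(np.float32)); print(r)
go(W((-113,0,150)),86)
E
```

```text
t: 39.15
position: [0.5374, -0.0721, 0.0917]
eef_rot: [0.703, -0.055, 0.707, 0.056]
ft_force: [-0.6, -0.1, 0.8]
finger_gap: 0.0771
t: 39.78
position: [0.4445, 0.0569, 0.1527]
eef_rot: [0.704, -0.056, 0.706, 0.057]
ft_force: [0.3, -0.2, 0.2]
finger_gap: 0.0427
clear 0.68 184 [ 30.3 135.2]
clear 0.5 736 [-75.5  -1.7]
green 0.65 185 [  32.  -129.1]
green 0.61 4673 [-11.9   3.8]
amber 0.76 196 [ 30.2 -40.1]
amber 0.68 221 [  33.8 -130.8]
blue 0.54 202 [29.9 46.5]
knob 34 [ 0.42048508 -0.22516918  0.082     ] [-111.7073119     0.69853135]
((317.0, 207.0), (12.0, 2.0), 90.0)
t 40.02 pos [0.4492 0.0542 0.153 ] yaw 98.9 tilt [-1.    -0.001  0.001] shift [   3.  -272.2  -73. ] rotvec [0.226 0.001 0.   ] f [-0.6  0.9  0.2] gap 0.0427 q6 -1.76
```

View pics/t7.png

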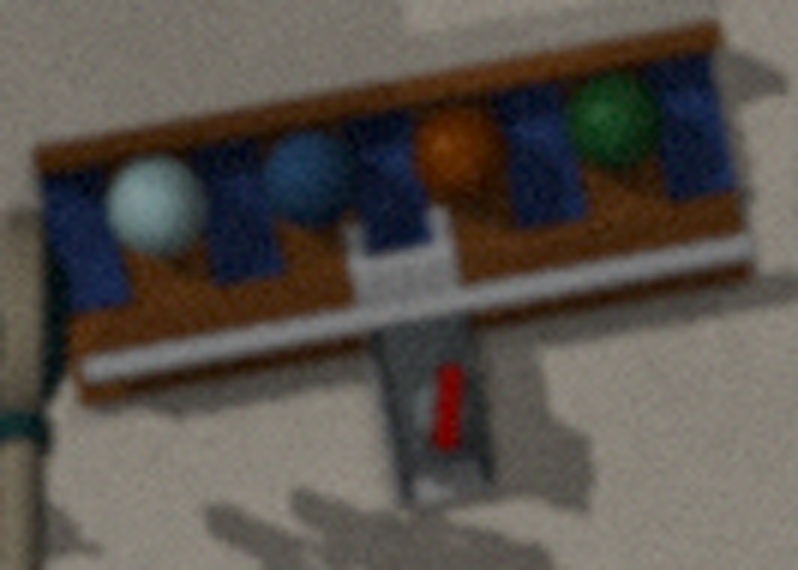

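The top crop shows one float in each pocket: clear (157,203), blue (307,175), amber (458,148) and green (612,118). The bar is still back. Now I'll return to the knob.

```bash
python3 -m creep '[[0.5,0,-55,-15,0.1,0,0],[0.5,0,-110,-30,0.2,0,0],[0.5,0,-165,-45,0.286,0,0],[0.5,0,-220,-60,0.286,0,0],[0.5,3,-272,-73,0.286,0,0]]' 40
python3 -m creep '[[0.5,0,0,0,0,0,0],[0.5,0,0,0,0,0,0],[0.5,0,0,0,0,0,0],[0.5,0,0,0,0,0,0],[0.5,0,0,0,0,0,0]]' 40
python3 - <<'E'
from h import *
go(W((-112,1,70)),82.5)
E
```

```text
t: 40.65
position: [0.4184, -0.2286, 0.15]
eef_rot: [0.706, 0.046, 0.705, -0.047]
ft_force: [0.5, 0.2, -0.2]
finger_gap: 0.0425
t: 41.28
position: [0.4185, -0.2244, 0.1501]
eef_rot: [0.706, 0.045, 0.706, -0.045]
ft_force: [0.3, 0.2, -0.1]
finger_gap: 0.0425
t 41.27 pos [ 0.4185 -0.2244  0.1501] yaw 82.7 tilt [-1. -0.  0.] shift [80.1 -0.3  1.6] rotvec [0.003 0.    0.   ] f [ 0.3  0.2 -0.1] gap 0.0425 q6 -2.08
```

```bash
python3 -m creep '[[0.5,40,0,1.5,0,0,0],[0.5,80,0,1.5,0,0,0],[0.5,80,0,1.5,0,0,0],[0.1,80,0,1.5,0,0,0],[0,80,0,1.5,0,0,0]]' 40
python3 -m creep '[[0,0,0,0,0,0,0],[0,0,0,0,0,0,0],[0,0,0,0,0,0,0],[0,0,0,0,0,0,0],[0,0,0,0,0,0,0]]' 40
python3 - <<'E'
from h import *
go(W((-72,1,70)),82.5); print(inv(st()['position']))
E
```

```text
t: 41.9
position: [0.4218, -0.2293, 0.072]
eef_rot: [0.707, 0.042, 0.704, -0.048]
ft_force: [-0.7, -4.2, -4.2]
finger_gap: 0.0094
t: 42.52
position: [0.4218, -0.2291, 0.072]
eef_rot: [0.707, 0.042, 0.704, -0.048]
ft_force: [-0.3, -7.3, -2.6]
finger_gap: 0.0088
t 42.52 pos [ 0.4218 -0.2291  0.072 ] yaw 82.7 tilt [-1.    -0.007  0.006] shift [ 2.1 15.2 36.2] rotvec [0.003 0.006 0.007] f [-0.3 -7.3 -2.6] gap 0.0088 q6 -2.08
[-111.02549684   -3.40526838]
```

```bash
python3 -m creep '[[0,0,-1.5,7.7,0,0,0],[0,0,0.5,15.4,0,0,0],[0,0,2.7,23,0,0,0],[0,0,4.9,30.7,0,0,0],[0,0,7.2,38.4,0,0,0]]' 40
python3 -m creep '[[0,0,0,0,0,0,0],[0,0,0,0,0,0,0],[0,0,0,0,0,0,0],[0,0,0,0,0,0,0],[0,0,0,0,0,0,0]]' 40
python3 - <<'E'
from h import *
im=ctrl.camera('top'); cv2.imwrite('pics/t8.png',cv2.resize(im[140:235,243:376],None,fx=6,fy=6,interpolation=cv2.INTER_CUBIC))
go(W((-66,1,70)),82.5); print(inv(st()['position']))
b=blobs('top'); 
for f in b:
    for c,u,v,n in b[f]:
        q=inv(at_z('top',u,v,.038))
        if abs(q[0])<100 and abs(q[1])<220: print(f,c,n,q.round(1))
E
```

```text
t: 43.15
position: [0.459, -0.2233, 0.0718]
eef_rot: [0.706, 0.045, 0.705, -0.046]
ft_force: [-3.2, -1.1, 5.5]
finger_gap: 0.0093
t: 43.78
position: [0.4602, -0.2232, 0.0718]
eef_rot: [0.707, 0.046, 0.704, -0.046]
ft_force: [-0.5, 0.5, 6.5]
finger_gap: 0.0091
t 43.83 pos [ 0.4602 -0.2232  0.0718] yaw 82.6 tilt [-1.    -0.     0.003] shift [1.8 6.1 4.7] rotvec [0.001 0.003 0.   ] f [-0.9  2.1  5.8] gap 0.0088 q6 -2.03
[-72.19430885  -3.48964754]
clear 0.71 208 [ 30.7 135.9]
green 0.54 216 [  32.8 -130.6]
amber 0.64 140 [ 32.5 -35.3]
blue 0.45 133 [ 34.4 -38.1]
```

View pics/t8.png

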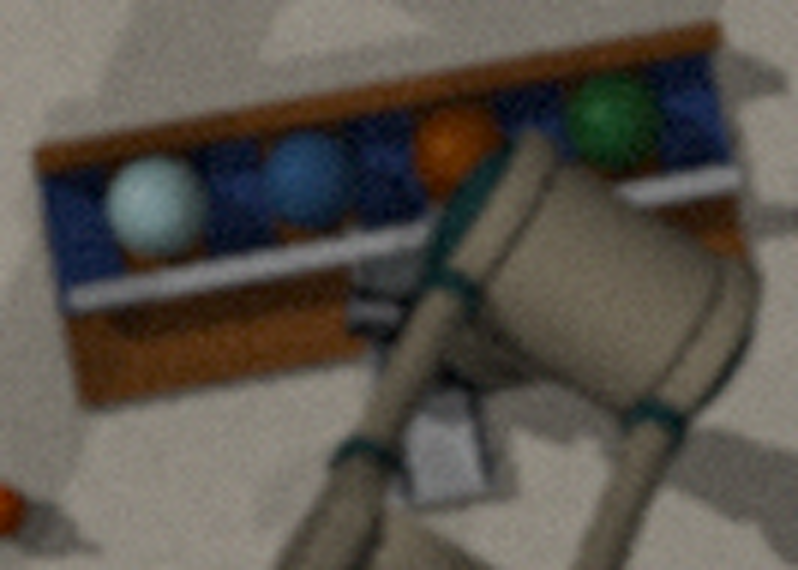

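The bar's left end is now at crop (72,298), which puts its face at x≈-7, about 9 mm short of the floats. I'll creep on, watching the force.

```bash
python3 -m creep '[[0,0,0.4,1.4,0,0,0],[0,0,0.8,2.8,0,0,0],[0,0,1.2,4.2,0,0,0],[0,0,1.6,5.6,0,0,0],[0,0,2,7,0,0,0]]' 40
python3 -m creep '[[0,0,0,0,0,0,0],[0,0,0,0,0,0,0],[0,0,0,0,0,0,0],[0,0,0,0,0,0,0],[0,0,0,0,0,0,0]]' 40
python3 -m creep '[[0,0,0.1,0.3,0,0,0],[0,0,0.2,0.6,0,0,0],[0,0,0.2,0.8,0,0,0],[0,0,0.3,1,0,0,0],[0,0,0.3,1,0,0,0]]' 40
python3 - <<'E'
from h import *
im=ctrl.camera('top'); cv2.imwrite('pics/t9.png',cv2.resize(im[140:235,243:376],None,fx=6,fy=6,interpolation=cv2.INTER_CUBIC))
go(W((-66,1,70)),82.5); print(inv(st()['position']))
E
```

```text
t: 44.65
position: [0.4661, -0.2222, 0.0717]
eef_rot: [0.706, 0.045, 0.705, -0.046]
ft_force: [-2.4, 0.3, 7.5]
finger_gap: 0.0089
t: 45.28
position: [0.4663, -0.2221, 0.0717]
eef_rot: [0.706, 0.045, 0.705, -0.046]
ft_force: [-2.4, 1.0, 6.4]
finger_gap: 0.009
t: 45.9
position: [0.467, -0.222, 0.0717]
eef_rot: [0.706, 0.045, 0.705, -0.046]
ft_force: [-4.1, 0.9, 6.8]
finger_gap: 0.0091
t 45.95 pos [ 0.467  -0.222   0.0717] yaw 82.6 tilt [-1.    -0.001  0.001] shift [ 1.7  4.  -2. ] rotvec [0.002 0.001 0.001] f [-3.1  1.   6.7] gap 0.009 q6 -2.02
[-65.23139698  -3.37695745]
```

View pics/t9.png

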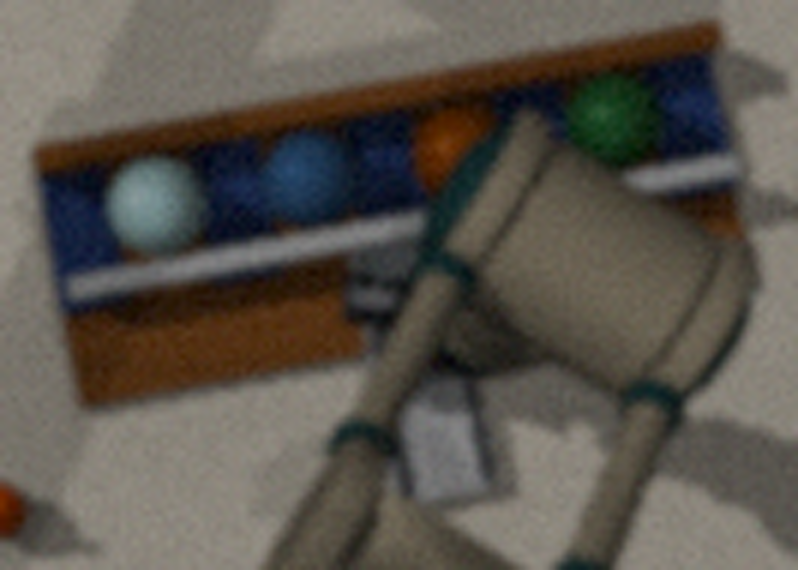

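Bar to clear ball is still about 4 mm at (157,256), and the force is only the 3 N slide drag. I'll continue in small steps.

```bash
for i in 1; do python3 -m creep '[[0,0,0.1,0.4,0,0,0],[0,0,0.2,0.8,0,0,0],[0,0,0.3,1.2,0,0,0],[0,0,0.5,1.6,0,0,0],[0,0,0.5,1.6,0,0,0]]' 40; done
python3 - <<'E'
from h import *
print(inv(st()['position']),[np.round(ctrl.read_state()['ft_force'],1)])
E
python3 -m creep '[[0,0,0.1,0.3,0,0,0],[0,0,0.1,0.5,0,0,0],[0,0,0.2,0.8,0,0,0],[0,0,0.2,0.8,0,0,0],[0,0,0.2,0.8,0,0,0]]' 40
python3 - <<'E'
from h import *
print(inv(st()['position']))
im=ctrl.camera('top')
b=blobs('top'); 
for f in b:
    for c,u,v,n in b[f]:
        q=inv(at_z('top',u,v,.038))
        if abs(q[0])<100 and abs(q[1])<220: print(f,c,n,q.round(1))
# bar profile at left part: bright grey pixels
x,y,a=rk()
for yy in (185,175,90,-180):
    pr=[]
    for xx in np.arange(-25,15,1.0):
        u,v=proj('top',W((xx,yy,46))); pr.append(int(cv2.getRectSubPix(cv2.cvtColor(im,cv2.COLOR_BGR2GRAY),(1,1),(u,v))[0,0]))
    print(yy,pr)
E
```

```text
t: 46.58
position: [0.4681, -0.2218, 0.0717]
eef_rot: [0.705, 0.045, 0.706, -0.046]
ft_force: [-4.0, -0.5, 8.1]
finger_gap: 0.0089
[-64.11192907  -3.37038847] [array([-4. , -0.5,  8.1])]
t: 47.2
position: [0.4689, -0.2216, 0.0717]
eef_rot: [0.705, 0.045, 0.706, -0.046]
ft_force: [-4.7, 0.5, 7.9]
finger_gap: 0.0087
[-63.33806169  -3.34171264]
clear 0.64 195 [ 30. 136.]
green 0.78 186 [  33.6 -131.8]
amber 0.57 102 [ 41.4 -32.4]
blue 0.5 208 [30.3 46.8]
185 [31, 29, 28, 27, 26, 27, 29, 30, 37, 45, 53, 62, 71, 80, 89, 94, 98, 103, 106, 107, 108, 110, 103, 95, 87, 79, 69, 60, 50, 45, 39, 34, 31, 30, 30, 29, 30, 31, 32, 32]
175 [30, 29, 29, 25, 21, 17, 19, 26, 32, 39, 48, 58, 69, 78, 87, 95, 102, 104, 105, 106, 103, 97, 91, 86, 81, 76, 69, 60, 51, 43, 37, 36, 36, 35, 34, 34, 33, 33, 31, 30]
90 [27, 26, 24, 22, 20, 23, 28, 32, 37, 43, 50, 56, 68, 80, 92, 102, 108, 115, 121, 121, 121, 120, 117, 110, 105, 98, 86, 73, 61, 49, 38, 28, 19, 18, 17, 16, 15, 16, 15, 15]
-180 [27, 24, 24, 26, 28, 28, 26, 24, 22, 26, 30, 35, 43, 55, 67, 79, 89, 98, 107, 113, 115, 117, 118, 116, 114, 111, 104, 93, 81, 69, 58, 47, 36, 29, 27, 25, 24, 23, 23, 23]
```

```bash
python3 -m creep '[[0,0,0.1,0.2,0,0,0],[0,0,0.1,0.4,0,0,0],[0,0,0.2,0.6,0,0,0],[0,0,0.2,0.8,0,0,0],[0,0,0.2,0.8,0,0,0]]' 40
python3 - <<'E'
from h import *
print(inv(st()['position']))
im=ctrl.camera('top'); g=cv2.cvtColor(im,cv2.COLOR_BGR2GRAY)
for yy in (175,90,0,-90,-180):
    print(yy,[int(cv2.getRectSubPix(g,(1,1),tuple(proj('top',W((xx,yy,46)))))[0,0]) for xx in np.arange(45,85,1.0)])
cv2.imwrite('pics/t10.png',cv2.resize(im[150:200,245:320],None,fx=10,fy=10,interpolation=cv2.INTER_CUBIC))
E
```

```text
t: 48.08
position: [0.4693, -0.2216, 0.0717]
eef_rot: [0.705, 0.045, 0.706, -0.046]
ft_force: [-6.2, 0.8, 8.7]
finger_gap: 0.0087
[-62.90393103  -3.34322544]
175 [16, 14, 14, 14, 13, 13, 16, 20, 24, 23, 20, 18, 18, 23, 27, 32, 34, 35, 37, 38, 39, 39, 40, 43, 45, 48, 53, 62, 71, 80, 87, 94, 102, 107, 110, 114, 117, 117, 118, 118]
90 [21, 23, 24, 26, 26, 25, 24, 22, 21, 20, 19, 21, 25, 28, 31, 34, 38, 41, 43, 42, 42, 43, 43, 44, 44, 46, 49, 53, 58, 66, 74, 82, 89, 96, 103, 108, 110, 111, 113, 112]
0 [18, 14, 14, 16, 17, 19, 19, 19, 18, 17, 16, 16, 17, 22, 27, 31, 35, 39, 42, 46, 50, 54, 57, 58, 58, 57, 58, 60, 62, 64, 71, 79, 87, 95, 100, 105, 110, 112, 112, 113]
-90 [34, 31, 29, 25, 21, 17, 12, 11, 12, 12, 13, 14, 14, 14, 16, 19, 23, 27, 32, 37, 42, 45, 47, 49, 50, 50, 50, 50, 53, 59, 64, 69, 78, 86, 94, 99, 102, 105, 108, 109]
-180 [24, 23, 23, 23, 24, 23, 23, 22, 22, 21, 20, 20, 20, 20, 21, 21, 25, 30, 35, 38, 40, 42, 43, 44, 46, 47, 49, 51, 54, 56, 61, 67, 72, 79, 87, 93, 100, 104, 109, 113]
```

View pics/t10.png

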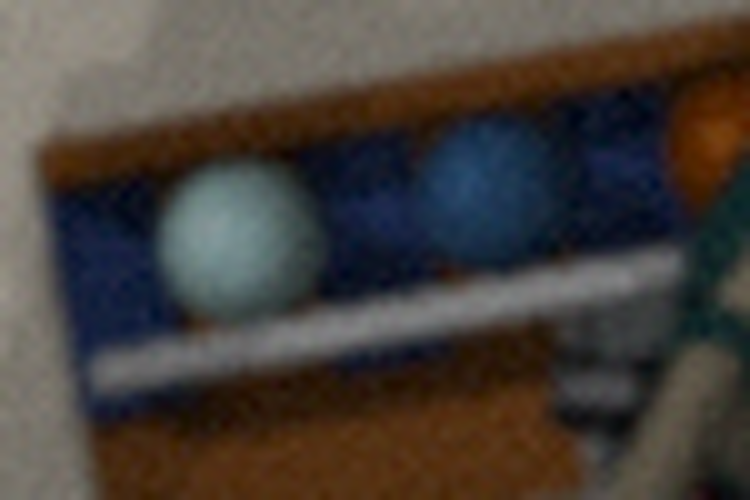

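The wall-to-bar gap measures about 57-58 mm. The bar is visually touching the clear ball at (240,320), and the force is rising gently (6 N against 3-4 N of drag), so this is first contact. I'll ease back slightly, then turn the knob tight in stages.

```bash
python3 -m creep '[[0,0,-0.2,-0.8,0,0,0],[0,0,-0.2,-0.8,0,0,0],[0,0,-0.2,-0.8,0.1,0,0],[0,0,-0.2,-0.8,0.2,0,0],[0,0,-0.2,-0.8,0.3,0,0]]' 40
python3 -c "
from h import *
go(W((-62.5,-3,72)),8.9); print(inv(st()['position']))"
```

```text
t: 48.75
position: [0.4691, -0.222, 0.0717]
eef_rot: [0.691, 0.151, 0.691, -0.152]
ft_force: [-4.6, -0.8, 7.3]
finger_gap: 0.0088
t 48.75 pos [ 0.4691 -0.222   0.0717] yaw 65.3 tilt [-1.    -0.001  0.   ] shift [-0.3  0.9  0.1] rotvec [0.984 0.001 0.001] f [-4.6 -0.8  7.3] gap 0.0088 q6 -1.71
[-63.13682722  -3.69590039]
```

```bash
python3 -m creep '[[0,0,0,0,0.14,0,0],[0,0,0,0,0.28,0,0],[0,0,0,0,0.42,0,0],[0,0,0,0,0.56,0,0],[0,0,0,0,0.7,0,0]]' 40
python3 -c "
from h import *
go(W((-62.5,-3,72)),8.9); print(inv(st()['position']),np.round(st()['ft_torque'],2))"
```

```text
t: 49.38
position: [0.4687, -0.2226, 0.0717]
eef_rot: [0.597, 0.378, 0.597, -0.38]
ft_force: [-5.9, -2.1, 7.9]
finger_gap: 0.009
t 49.38 pos [ 0.4687 -0.2226  0.0717] yaw 25.1 tilt [-1.    -0.002  0.002] shift [-0.3  1.5 -0.9] rotvec [0.283 0.002 0.002] f [-5.9 -2.1  7.9] gap 0.009 q6 -1.01
[-63.66549251  -4.28700601] [-0.43  0.98  0.12]
```

```bash
python3 -m creep '[[0,0,0,0,0.12,0,0],[0,0,0,0,0.22,0,0],[0,0,0,0,0.3,0,0],[0,0,0,0,0.36,0,0],[0,0,0,0,0.36,0,0]]' 40
python3 -c "
from h import *
go(W((-62.5,-3,72)),8.9); print(inv(st()['position']),np.round(st()['ft_torque'],2))
im=ctrl.camera('side');cv2.imwrite('pics/s11.png',im)"
```

```text
t: 50.0
position: [0.4684, -0.2228, 0.0718]
eef_rot: [0.521, 0.477, 0.52, -0.48]
ft_force: [-5.9, -1.5, 8.0]
finger_gap: 0.0091
t 50.0 pos [ 0.4684 -0.2228  0.0718] yaw 4.8 tilt [-1.    -0.002  0.003] shift [-0.3  1.4 -1.5] rotvec [-0.072  0.003  0.002] f [-5.9 -1.5  8. ] gap 0.0091 q6 -0.66
[-64.00147959  -4.40244414] [-0.39  1.03  0.33]
```

```bash
python3 -m creep '[[0.15,0,0,0,0,0,0],[0.4,0,0,0,0,0,0],[0.5,0,0,0,0,0,0],[0.5,-30,0,0,0,0,0],[0.5,-80,0,0,0,0,0]]' 40
python3 -m creep '[[0.5,-50,0,0,0,0,0],[0.5,-80,-30,-40,0,0,0],[0.5,-80,-80,-80,0,0,0],[0.5,-80,-120,-120,0,0,0],[0.5,-80,-160,-160,0,0,0]]' 40
python3 - <<'E'
from h import *
go(W((-62.5,-3,72)),8.9)
im=ctrl.camera('top')
cv2.imwrite('pics/t12.png',cv2.resize(im[140:235,243:376],None,fx=6,fy=6,interpolation=cv2.INTER_CUBIC)); g=cv2.cvtColor(im,cv2.COLOR_BGR2GRAY)
b=blobs('top')
for f in b:
    for c,u,v,n in b[f]:
        q=inv(at_z('top',u,v,.038))
        if abs(q[0])<100 and abs(q[1])<220: print(f,c,n,q.round(1))
for yy in (185,90,-90,-180):
    pr=np.array([float(cv2.getRectSubPix(g,(1,1),tuple(proj('top',W((xx,yy,46)))))[0,0]) for xx in np.arange(-25,15,.5)])
    i=np.nonzero(pr>.62*pr.max())[0]; print(yy,'bar edges',-25+.5*i[0],-25+.5*i[-1])
E
```

```text
t: 50.68
position: [0.4687, -0.2206, 0.1493]
eef_rot: [0.518, 0.479, 0.521, -0.479]
ft_force: [-0.2, -0.9, -0.0]
finger_gap: 0.0427
t: 51.3
position: [0.2958, -0.0737, 0.23]
eef_rot: [0.52, 0.48, 0.52, -0.479]
ft_force: [0.7, 0.3, 0.6]
finger_gap: 0.0429
t 51.3 pos [ 0.2958 -0.0737  0.23  ] yaw 4.6 tilt [-1.     0.001 -0.   ] shift [158.2 161.2 161.1] rotvec [-0.074 -0.    -0.001] f [0.7 0.3 0.6] gap 0.0429 q6 -0.56
clear 0.68 200 [ 30.  135.6]
green 0.55 170 [  32.3 -131.2]
amber 0.65 212 [ 32.7 -39.9]
blue 0.72 199 [30.8 46. ]
185 bar edges -12.5 2.0
90 bar edges -11.0 2.0
-90 bar edges -10.0 4.0
-180 bar edges -9.0 4.0
```

View pics/t12.png

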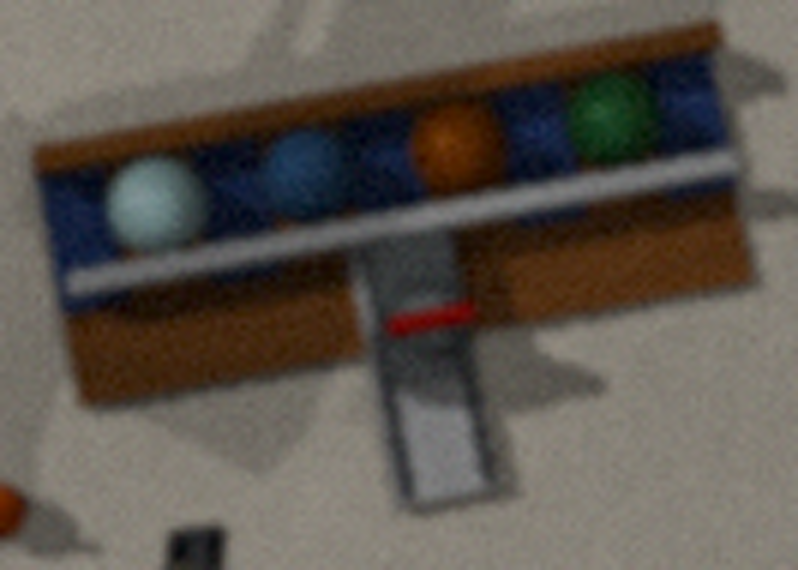

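The top crop shows all four floats between bar and wall. The knob's T-bar, (388,327)-(472,312), slopes 10°, parallel to the bar (10°), so the clamp is tight, and the robot is clear. I'll hand the job in.

```bash
python3 -c "
from plant import ctrl
print(ctrl.job_done(), ctrl.read_state()['t'])"
```

```text
the job is handed in; nothing more can be done
the job is handed in; nothing more can be done
```

The job is handed in, at about 51 s of the 210 s allowed. All four floats are on the rack, the bar is up against them and the clamp is tight. No verdict came back, so the numbers below are my own measurements.

I loosened the clamp by about 1.3 rad and drew the keeper bar back. Then I set the floats down one at a time with a 20 N grip: green in pocket 1, amber in 2, blue in 3 and clear in 4. I slid the bar up until the push force just began to rise above the slide's drag, eased it back slightly and turned the knob to its stop.

**Last checks, from the top camera with the arm clear:**
- **Floats:** their middles are at rack x = 30–33 mm and within about 6 mm of the pocket centres along y (20 mm allowed).
- **Bar:** the gap to the back wall is about 57–58 mm (keeper about 0.0575), which leaves 1–2 mm of play.
- **Clamp:** the knob lies parallel to the bar within about 1°.

**What disagreed or is less certain:**
- **Rack position:** my estimate is off by a few millimetres. The float positions read about 4–6 mm towards +y, and the knob gripped about 3–4 mm towards −y.
- **Drawn-back position:** I measured the bar at roughly 6–8 mm short of its stop, inside the 15 mm limit.
- **Gripper opening:** it read about 5 mm under the ball diameter while holding each float, but every grasp held.
- **Other things on the shelf:** I didn't measure them again at the end. I never noticed the arm touching any of them.

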